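Clean the board contacts and clear the repair bench

TASK

Finish off this repair: take the cleaning block and rub it along the whole row of contacts on the board's near edge, from the left end to the right end as you see it from the robot, with light, steady pressure and the sole flat. Stand the block and every jar of flux upright on the tray, and hang every headset over the bar of the rail so that it hangs free by its crown with one ear cup on either side. Leave the other things on the bench where they are.

Things in the scene. Friction and masses are not known exactly. Their poses are not given: they have to be found in the camera images.
- cradle: Grey sheet-metal work cradle, 130 x 200 x 44 mm high, fixed to the bench, that carries the circuit board. Origin: centre of its underside; its x points away from the robot, its y to the robot's left (yaw up to 0.12 rad).
- board: Green circuit board, 120 (x) x 180 (y) mm, level in the cradle. Origin: centre of its upper face, 45 mm above the bench; axes as the cradle's. A row of brass contacts runs along its edge nearest the robot; chips and sockets up to 12 mm high stand farther back. It rides on rubber supports: it sinks 1 mm for each 2 N of downward push, 6 mm at most.
- contacts (a point): Middle of the row of contacts, on the board's upper face, 50 mm from the board's centre towards the robot. The row runs along this frame's y (board's y): 160 mm long (80 mm to each side of this point) and 15 mm wide. +y is its left end as seen from the robot. z up.
- block: Contact-cleaning block, 80 g, standing on its sole: rubber sole 24 (x) x 40 (y) mm, 10 mm thick, under a grey plastic body of that outline up to 24 mm height; on top an upright grip 20 (x) x 34 (y) mm, from 24 to 56 mm height. Origin: centre of the sole's underside; z up. Grip it across the 20 mm (its x); used with its y along the row of contacts.
- rail: Headset rail, fixed to the bench: a horizontal round steel bar, 12 mm thick, along the rail's y, between two posts 380 mm apart (y = -190 and +190 mm; posts 18 mm thick, 180 mm high). Origin: on the bench midway between the posts; x away from the robot.
- bar (a point): Top of the middle of the rail's bar, 165 mm above the bench; frame as the rail's, the bar runs along y.
- headset0: Black headset, 220 g: stiff arch on two ear cups, standing upright on the flat cups. 146 mm over the cups (its x), 155 mm high; cups 54 mm deep (y), 64 mm high; 76 mm clear between ear pads. Crown: a level padded bar 52 mm long (x), 34 mm wide (y), from 135 to 155 mm height; grip it across y, fingertips not below 135 mm. Origin: underside, midway between the cups. May be absent.
- headset0_crown (a point): Middle of the underside of that headset's crown, 135 mm above its origin: the spot that rests on the bar when it hangs.
- headset1: Black headset, 220 g: stiff arch on two ear cups, standing upright on the flat cups. 146 mm over the cups (its x), 155 mm high; cups 54 mm deep (y), 64 mm high; 76 mm clear between ear pads. Crown: a level padded bar 52 mm long (x), 34 mm wide (y), from 135 to 155 mm height; grip it across y, fingertips not below 135 mm. Origin: underside, midway between the cups. May be absent.
- headset1_crown (a point): Middle of the underside of that headset's crown, 135 mm above its origin: the spot that rests on the bar when it hangs.
- headset2: Black headset, 220 g: stiff arch on two ear cups, standing upright on the flat cups. 146 mm over the cups (its x), 155 mm high; cups 54 mm deep (y), 64 mm high; 76 mm clear between ear pads. Crown: a level padded bar 52 mm long (x), 34 mm wide (y), from 135 to 155 mm height; grip it across y, fingertips not below 135 mm. Origin: underside, midway between the cups. May be absent.
- headset2_crown (a point): Middle of the underside of that headset's crown, 135 mm above its origin: the spot that rests on the bar when it hangs.
- mat: Flat blue antistatic mat, 300 (x) x 190 (y) x 2 mm, fixed, on the left or right of the bench; headsets stand on it at the start. Origin: centre of its underside.
- tray: Shallow grey open tray, fixed, outside 250 (x) x 170 (y) x 10 mm high, walls and floor 4 mm thick, on the other side of the bench from the mat. Origin: centre of its underside.
- tray_in (a point): Centre of the tray's inner floor, 4 mm above the bench; axes as the tray's. The inside measures 242 (x) x 162 (y) mm.
- jar0: Squat white plastic jar of flux with a black lid, about 120 g, standing upright: 62 mm across up to 36 mm height; the lid 58 mm across, from 36 to 52 mm height; it can be lifted by the lid. Origin: centre of its foot; z up through the lid. May be absent.
- jar1: Squat white plastic jar of flux with a black lid, about 120 g, standing upright: 62 mm across up to 36 mm height; the lid 58 mm across, from 36 to 52 mm height; it can be lifted by the lid. Origin: centre of its foot; z up through the lid. May be absent.
- jar2: Squat white plastic jar of flux with a black lid, about 120 g, standing upright: 62 mm across up to 36 mm height; the lid 58 mm across, from 36 to 52 mm height; it can be lifted by the lid. Origin: centre of its foot; z up through the lid. May be absent.
- multimeter: Multimeter lying flat, 70 x 154 x 36 mm. Not part of the job; leave it alone. Origin: centre of its underside.
- spool: Metal spool of solder, 56 mm across, 56 mm high, on end. Not part of the job; leave it alone. Origin: centre of its underside.
- pliers: Small pliers lying flat, about 140 mm long. Not part of the job; leave it alone. Origin: centre of its underside.
- solder_pump: Blue solder sucker lying down, 175 mm long, 20 mm thick. Not part of the job; leave it alone. Origin: centre of its underside.
- cup: Black cup, 72 mm across, 85 mm high. Not part of the job; leave it alone. Origin: centre of its underside.

How it is judged:
On the way, in this order (a step that is already met when the one before it is completed fails the run):
1. the block presses lightly (1 to 12 N) on the row of contacts at its left end (y of block in the frame of contacts between 0.047 and 0.073 m and x of block in the frame of contacts between -0.012 and 0.012 m and contact force between block and board between 1 and 12 N and angle between block's own z axis and vertical below 0.15 rad), for 0.1 s.
2. the block presses lightly (1 to 12 N) on the row of contacts at its left quarter (y of block in the frame of contacts between 0.017 and 0.043 m and x of block in the frame of contacts between -0.012 and 0.012 m and contact force between block and board between 1 and 12 N and angle between block's own z axis and vertical below 0.15 rad), for 0.1 s.
3. the block presses lightly (1 to 12 N) on the row of contacts at its middle (y of block in the frame of contacts between -0.013 and 0.013 m and x of block in the frame of contacts between -0.012 and 0.012 m and contact force between block and board between 1 and 12 N and angle between block's own z axis and vertical below 0.15 rad), for 0.1 s.
4. the block presses lightly (1 to 12 N) on the row of contacts at its right quarter (y of block in the frame of contacts between -0.043 and -0.017 m and x of block in the frame of contacts between -0.012 and 0.012 m and contact force between block and board between 1 and 12 N and angle between block's own z axis and vertical below 0.15 rad), for 0.1 s.
5. the block presses lightly (1 to 12 N) on the row of contacts at its right end (y of block in the frame of contacts between -0.073 and -0.047 m and x of block in the frame of contacts between -0.012 and 0.012 m and contact force between block and board between 1 and 12 N and angle between block's own z axis and vertical below 0.15 rad), for 0.1 s.
At the end, for the whole second after the job is handed in: Each headset hangs at rest from the bar: crown middle within 22 mm of the bar, -8 to +12 mm from its top, 160 mm from its middle, tilt < 0.3 rad. Jars and block stand at rest (tilt < 0.1 rad) on the tray's floor, centres within 105 (x) and 65 mm (y) of its middle (x of headset0_crown in the frame of bar between -0.022 and 0.022 m and y of headset0_crown in the frame of bar between -0.16 and 0.16 m and z of headset0_crown in the frame of bar between -0.008 and 0.012 m and angle between each of headset0, headset1, headset2's own z axis and vertical below 0.3 rad and linear speed of each of headset0, headset1, headset2 below 0.05 m/s and x of headset1_crown in the frame of bar between -0.022 and 0.022 m and y of headset1_crown in the frame of bar between -0.16 and 0.16 m and z of headset1_crown in the frame of bar between -0.008 and 0.012 m and x of headset2_crown in the frame of bar between -0.022 and 0.022 m and y of headset2_crown in the frame of bar between -0.16 and 0.16 m and z of headset2_crown in the frame of bar between -0.008 and 0.012 m and x of jar0 in the frame of tray_in between -0.105 and 0.105 m and y of jar0 in the frame of tray_in between -0.065 and 0.065 m and z of jar0 in the frame of tray_in between -0.006 and 0.006 m and angle between each of jar0, jar1, jar2, block's own z axis and vertical below 0.1 rad and linear speed of each of jar0, jar1, jar2, block below 0.03 m/s and x of jar1 in the frame of tray_in between -0.105 and 0.105 m and y of jar1 in the frame of tray_in between -0.065 and 0.065 m and z of jar1 in the frame of tray_in between -0.006 and 0.006 m and x of jar2 in the frame of tray_in between -0.105 and 0.105 m and y of jar2 in the frame of tray_in between -0.065 and 0.065 m and z of jar2 in the frame of tray_in between -0.006 and 0.006 m and x of block in the frame of tray_in between -0.105 and 0.105 m and y of block in the frame of tray_in between -0.065 and 0.065 m and z of block in the frame of tray_in between -0.006 and 0.006 m); the robot touches nothing.
It fails at once if the block is pressed on the board with more than 25 N (contact force between block and board above 25 N).
It fails at once if a thing that is not part of the job is shifted more than 3 cm (distance of any of multimeter, spool, pliers, solder_pump, cup from where it was at the start of the episode above 0.03 m).
Of headset0, headset1, headset2 only 2 to 3 are there at a start; the rules pass over those that are not, and their reading is None.
Of jar0, jar1, jar2 only 1 to 3 are there at a start; the rules pass over those that are not, and their reading is None.
At some moment in a run one of jar0, jar1, jar2 may be knocked a few centimetres aside while the robot is not near it.
It also fails if it takes over 210 s, if anything falls off the work surface, if the arm or the gripper's body presses on something with over 40 N, if the wrist force passes 120 N, or if a joint passes its speed limit or range.

ROBOT

A 6-joint arm with a two-finger parallel gripper is mounted at the origin on the work surface. World frame = base frame: x ahead of the robot, y to its left, z up, the work surface at z = 0. Lengths are in m, angles in rad, forces in N, time in s.
With the tool pointing down it reaches from about 0.225 to 0.875 m from the base axis. Payload 3.4 kg.
Tool frame: the origin (TCP) lies at the very end of the fingers, on their centre line; the grasp point (between the pads) lies 19 mm behind it (manip.tcp_to_grasp is the distance from the TCP to the grasp point, in m); z points along the fingers, y is the line along which they close (so a half turn about z gives the same grasp; the last joint's range is limited). The gripper opens to 85 mm and grips with 20 to 120 N. Pads are 22 mm wide; open, the fingers measure 114 mm over their backs; the gripper's body (76 mm by 85 mm) begins 54 mm behind the grasp point. The pads swing forward as they close: fully open they stand 13 mm farther back than shut.
Start: joints at [-1.269, 0.276, 1.505, -0, 1.361, -0.121], TCP at [0.236, -0.524, 0.231] pointing down, gripper open.
Joint ranges: [-2.89, 2.89], [-0.75, 2.08], [0.22, 2.7], [-1.18, 4.32], [0.11, 2.71], [-2.7, 2.7]. Speed limits (rad/s): [2.57, 2.57, 3.14, 3.14, 3.14, 3.14].

INTERFACE

Orientations are given as a unit quaternion [w, x, y, z].
In Python, from rig import status, get_image, job, manip gives the robot as it stands.
- The arm moves only by the tool apply_moves, never from a script. Its arguments are lists of equal length, an entry for each row: "xyz": the shift along the tool's x, y, z each as a share of 0.3 m, from -1 to 1, a list of three; "rot": the turn, a rotation vector about the tool's x, y, z each as a share of 60 degrees, from -1 to 1, a list of three; "hand": the opening, from -1 (shut) to 1 (fully open). A call has 1 to 8 rows; each row shifts and turns the commanded pose from where the row before left it, along the tool's axes as they then stand; what a row does not reach is not made up. A row lasts 1/8 s, in which the tool goes at most 62.5 mm and 10.7 degrees, less where a joint would pass 70% of its speed; a pose out of reach is approached as far as the arm can. A call with a number of a shift or a turn outside -1 to 1 is refused whole. A call with a gripper value outside its range is refused whole. The fingers move at their own pace and stop on an object; "force" is the grip in N (left out, the last holds). Time passes only in rows, so rows that do not move let the fingers close. It gives the time, the measured TCP pose, the force, the opening and the grip force at its end, in the units of the state.
- status.get_state(): the state, without advancing time (a new reading comes with each control period).
- get_image(name): name is "side" or "top"; returns a dict with "pixels" (384x512x3 uint8, red, green, blue), "fovy" (degrees; the focal length in pixels is half the picture's height over the tangent of half this angle, whatever the lens; pixels are square), "cx", "cy" (the principal point, pixels), "dist" ([k1, k2, p1, p2, k3] as OpenCV has them; the pictures are not rectified), "origin" and "orientation" of the camera in the world. Camera axes: x right, y down, z forward; pixel columns grow to the right and rows downward; lengths in m; the calibration is good to about 2 mm. A picture is of the moment at which its call begins. There is no depth.
- job.sign_off(): hands the job in; it is judged then, once.
The state is a dict: "clock": time; "qpos": joint angles; "qd": joint speeds; "effort": joint torques, N m; "position": TCP position; "ee_rot": TCP orientation; "contact_force": force on the tool from outside, world axes, zero at the start; "moment": the same for the moment, N m; "width": finger opening in m; "gripper_force": force on a finger pad.
Only numpy, scipy, OpenCV 4.12 (cv2) and the standard library are available. Lean on these libraries where they do the work, as an engineer would, in place of code of your own. Each camera call takes 0.05 s, during which the arm holds its last target. There are 200 camera calls.

## Working session

There is one attempt and no reset: what is moved stays moved. The work goes in short steps, Python scripts to look and compute and a tool call to move; the robot and the scene stay as the last step left them, time stands still between calls to the robot, and variables do not carry over. Pictures are saved under pics/ and viewed, at most 14 in all, crops included, and the job is handed in when it is done.

Besides the shell and the picture viewer there is one more tool, called after ">>>" as name(argument=value, ...) on one line, values as JSON. apply_moves: Moves the arm, as the interface text tells. Its arguments: {"type":"object","properties":{"xyz":{"type":"array","items":{"type":"array","items":{"type":"number","minimum":-1,"maximum":1}}},"rot":{"type":"array","items":{"type":"array","items":{"type":"number","minimum":-1,"maximum":1}}},"hand":{"type":"array","items":{"type":"number"}},"force":{"type":"number"}},"required":["xyz","rot","hand"]}

```bash
mkdir -p pics; ls; cat > h.py <<'E'
import numpy as np, cv2
from rig import status, get_image, job, manip
from scipy.spatial.transform import Rotation as R
def cam(im):
    f=384/2/np.tan(np.radians(im['fovy'])/2)
    K=np.array([[f,0,im['cx']],[0,f,im['cy']],[0,0,1]]); q=im['orientation']
    return K,np.array(im['dist'],float),R.from_quat([q[1],q[2],q[3],q[0]]).as_matrix(),np.array(im['origin'])
def ray(im,px):
    K,d,M,o=cam(im); u=cv2.undistortPoints(np.array(px,float).reshape(-1,1,2),K,d).reshape(-1,2)
    return o,np.c_[u,np.ones(len(u))]@M.T
def atz(im,px,z):
    o,r=ray(im,px); return o+r*((z-o[2])/r[:,2])[:,None]
def proj(im,P):
    K,d,M,o=cam(im); return cv2.projectPoints(np.array(P,float).reshape(-1,3),cv2.Rodrigues(M.T)[0],-M.T@o,K,d)[0].reshape(-1,2)
def save(im,n,s=1.5):
    cv2.imwrite(f'pics/{n}.png',cv2.resize(im['pixels'][:,:,::-1],None,fx=s,fy=s,interpolation=cv2.INTER_CUBIC))
E
python3 - <<'E'
from h import *
import pickle
for n in('top','side'):
    im=get_image(n); save(im,n+'0'); pickle.dump(im,open(n+'0.pkl','wb')); print(n,im['fovy'],im['cx'],im['cy'],im['dist'],im['origin'],cam(im)[2].round(3).tolist())
print(status.get_state(), manip.tcp_to_grasp)
E
```

```text
pics
top 54.64256282941632 257.1848449921617 182.35324186609847 [-0.0382481  0.         0.         0.         0.       ] [0.39648997 0.01280845 1.02868693] [[-0.014, -0.994, 0.11], [-1.0, 0.015, 0.013], [-0.014, -0.11, -0.994]]
side 49.294415151328664 254.0708970276315 186.98382660710894 [-0.02748671  0.          0.          0.          0.        ] [0.0322647  0.7082673  0.77369877] [[-0.825, -0.343, 0.449], [-0.565, 0.506, -0.652], [-0.004, -0.791, -0.611]]
{'clock': 0.1, 'qpos': array([-1.26897517e+00,  2.76559346e-01,  1.50598628e+00,  1.30180604e-05,
        1.36070073e+00, -1.20996115e-01]), 'qd': array([-5.00709340e-04, -3.27338399e-03, -3.21813622e-03, -8.40309781e-06,
        1.07240846e-03,  2.41629236e-03]), 'effort': array([ 1.27292624e-03, -4.17699051e+01, -2.46405065e+01, -2.17015263e-04,
        5.84628011e-03, -5.37417257e-07]), 'position': array([ 0.23580499, -0.52392326,  0.23051855]), 'ee_rot': array([-8.24043791e-04,  9.77736252e-01,  2.09835980e-01, -6.83166716e-05]), 'contact_force': array([0.39174927, 0.18947562, 0.35040123]), 'moment': array([-0.01279129, -0.00137413,  0.03121773]), 'gripper_force': 0.0, 'width': 0.08563456122904416} 0.0187
```

View pics/top0.png

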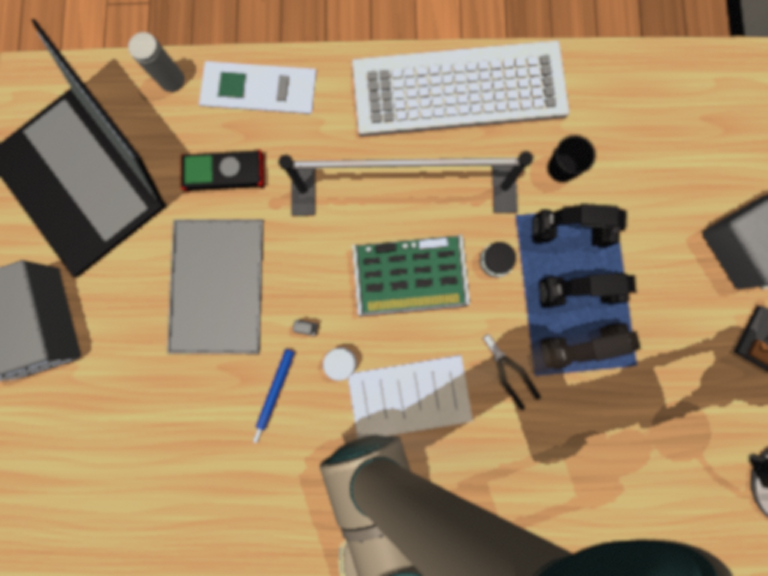

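View pics/side0.png

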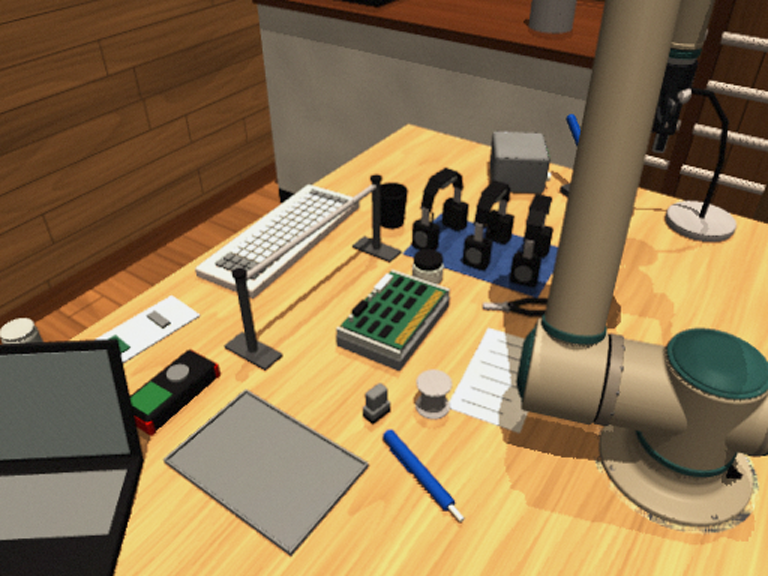

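The top view shows the tray at left (217,286), the block (306,327), the jar (498,258), the board (410,275), the rail bar from (290,163) to (520,163) and three headsets on the mat at right. The spool is at (340,363). Only one jar is visible so far. I'll zoom in next.

```bash
python3 - <<'E'
import pickle,cv2
for n,(x0,x1,y0,y1),s in (('top',(185,435,95,255),3.2),('side',(145,385,108,288),3.2)):
    im=pickle.load(open(n+'0.pkl','rb'))['pixels'][y0:y1,x0:x1,::-1]
    c=cv2.resize(im,None,fx=s,fy=s,interpolation=cv2.INTER_CUBIC)
    for x in range((x0+19)//20*20,x1,20):
        cv2.line(c,(int((x-x0+.5)*s),0),(int((x-x0+.5)*s),6),(0,0,255),1); cv2.putText(c,str(x),(int((x-x0)*s),16),0,.35,(0,0,255),1)
    for y in range((y0+19)//20*20,y1,20):
        cv2.line(c,(0,int((y-y0+.5)*s)),(6,int((y-y0+.5)*s)),(0,0,255),1); cv2.putText(c,str(y),(8,int((y-y0)*s)),0,.35,(0,0,255),1)
    cv2.imwrite(f'pics/{n}z.png',c)
E
```

```text
(no output)
```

View pics/topz.png

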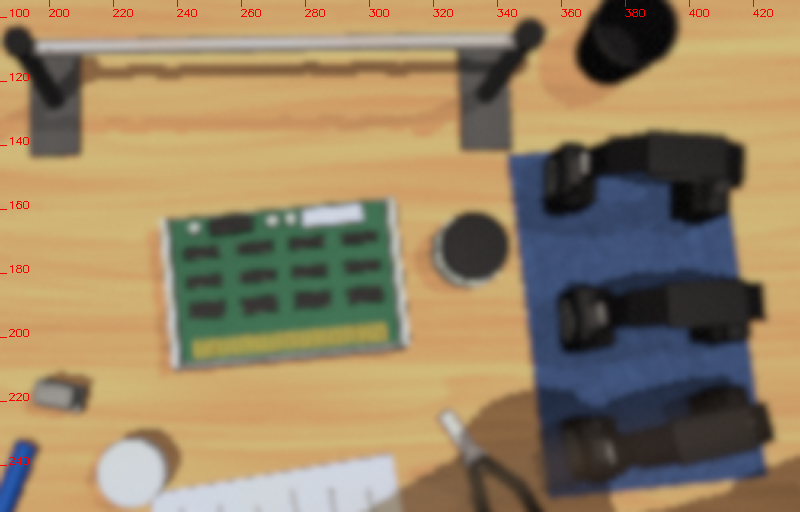

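View pics/sidez.png

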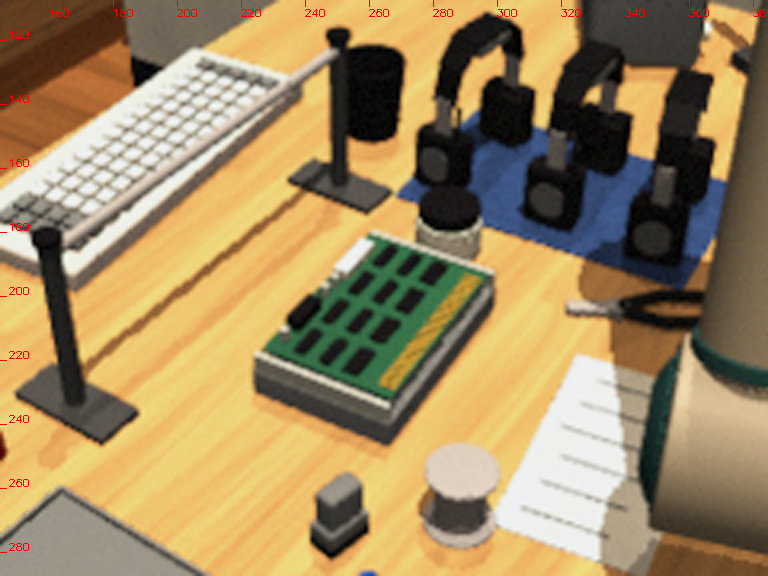

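```bash
cat > fit.py <<'E'
from h import *
from scipy.optimize import minimize
def box(x0,x1,y0,y1,z0,z1): return np.array([[a,b,c] for a in(x0,x1) for b in(y0,y1) for c in(z0,z1)])
def cyl(r,z0,z1): 
    t=np.linspace(0,2*np.pi,40); return np.vstack([np.c_[r*np.cos(t),r*np.sin(t),0*t+z] for z in(z0,z1)])
HS=[box(.038,.073,-.027,.027,0,.064),box(-.073,-.038,-.027,.027,0,.064),box(-.026,.026,-.017,.017,.135,.155)]+\
   [np.vstack([box(s*.026-.001,s*.026+.001,-.015,.015,.138,.155),box(s*.06-.004,s*.06+.004,-.012,.012,.062,.100)]) for s in(1,-1)]
BL=[box(-.012,.012,-.02,.02,0,.024),box(-.01,.01,-.017,.017,.024,.056)]
JAR=[cyl(.031,0,.036),cyl(.029,.036,.052)]; LID=[cyl(.029,.036,.052)]
CR=[box(-.065,.065,-.1,.1,0,.044)]
STR=[box(-.0575,-.0425,-.08,.08,.045,.0451)]
def place(P,p,z):
    c,s=np.cos(p[2]),np.sin(p[2]); return np.c_[p[0]+c*P[:,0]-s*P[:,1],p[1]+s*P[:,0]+c*P[:,1],P[:,2]+z]
U=4
def render(im,parts,p,z,roi):
    x0,x1,y0,y1=roi; m=np.zeros(((y1-y0)*U,(x1-x0)*U),np.uint8)
    for P in parts:
        q=(proj(im,place(P,p,z))-[x0,y0]+.5)*U-.5
        cv2.fillConvexPoly(m,cv2.convexHull(np.round(q*16).astype(np.int32)),255,shift=4)
    return m>0
def mask(im,roi,f):
    x0,x1,y0,y1=roi; c=cv2.resize(im['pixels'][y0:y1,x0:x1],None,fx=U,fy=U,interpolation=cv2.INTER_LINEAR); return f(c.astype(float),cv2.cvtColor(c,cv2.COLOR_RGB2HSV).astype(float))
def fit(views,parts,p0,z,rounds=3):
    # views: list of (im,roi,maskfn)
    M=[(im,roi,mask(im,roi,f)) for im,roi,f in views]
    def cost(p,only=None):
        return sum(1-(lambda r:(r&m).sum()/max((r|m).sum(),1))(render(im,parts,p,z,roi)) for im,roi,m in M)
    b=np.array(p0,float)
    for k in range(rounds):
        s=np.array([.02,.02,.2])/3**k
        r=minimize(cost,b,method='Nelder-Mead',options=dict(initial_simplex=np.vstack([b]+[b+s*np.eye(3)[i] for i in range(3)]),xatol=1e-4,fatol=1e-4)); b=r.x
    return b,r.fun/len(M)
dark=lambda t:(lambda c,h:c.max(2)<t)
grey=lambda c,h:h[...,1]<90
yellow=lambda c,h:(h[...,0]<32)&(h[...,0]>18)&(h[...,1]>100)
notwood=lambda c,h:(h[...,1]<75)|((h[...,0]>40)&(h[...,0]<100))|(c.max(2)<70)
E
python3 - <<'E'
from fit import *
import pickle
T=pickle.load(open('top0.pkl','rb'));S=pickle.load(open('side0.pkl','rb'))
g=lambda X,Y:[185+X/3.2-.5,95+Y/3.2-.5]
gs=lambda X,Y:[145+X/3.2-.5,108+Y/3.2-.5]
print('bar top',atz(T,[g(40,45),g(510,41)],.162)); print('bar side',atz(S,[gs(70,236),gs(325,55)],.162))
tr=[[175/1.5,220/1.5],[263/1.5,220/1.5],[260/1.5,352/1.5],[169/1.5,352/1.5]]
t=atz(T,tr,.010);print('tray',t.round(3).tolist(),t.mean(0))
b0=atz(T,[g(53,394)],.056)[0]; j0=atz(T,[g(472,246)],.052)[0]; c0=atz(T,[g(285,280)],.045)[0]
print('init',b0,j0,c0)
def r(im,p,h,m):
    q=proj(im,[[p[0],p[1],h]])[0]; return (int(q[0]-m),int(q[0]+m),int(q[1]-m),int(q[1]+m))
print('block',fit([(T,r(T,b0,.03,13),grey),(S,r(S,b0,.03,18),grey)],BL,[b0[0],b0[1],0],0))
print('blockT',fit([(T,r(T,b0,.03,13),grey)],BL,[b0[0],b0[1],0],0),'blockS',fit([(S,r(S,b0,.03,18),grey)],BL,[b0[0],b0[1],0],0))
print('jarT',fit([(T,r(T,j0,.044,15),dark(75))],LID,[j0[0],j0[1],0],0))
print('jarS',fit([(S,(270,300,163,184),dark(75))],LID,[j0[0],j0[1],0],0))
print('stripT',fit([(T,(238,312,192,212),yellow)],STR,[c0[0],c0[1],0.07],0),'stripS',fit([(S,(258,300,185,236),yellow)],STR,[c0[0],c0[1],0.07],0))
print('crT',fit([(T,(228,320,150,215),notwood)],CR,[c0[0],c0[1],0.07],0))
E
```

```text
bar top [[ 0.67400508  0.16660191  0.162     ]
 [ 0.67081703 -0.18668911  0.162     ]]
bar side [[ 0.67201213  0.15748597  0.162     ]
 [ 0.67249758 -0.17981751  0.162     ]]
tray [[0.617, 0.421, 0.01], [0.614, 0.254, 0.01], [0.369, 0.257, 0.01], [0.371, 0.425, 0.01]] [0.49282753 0.33920234 0.01      ]
init [0.4140099  0.17334219 0.056     ] [ 0.53119439 -0.17326091  0.052     ] [ 0.50603577 -0.01815854  0.045     ]
block (array([ 0.41361223,  0.17327083, -0.18891357]), np.float64(0.18757786759840617))
blockT (array([ 0.41353255,  0.17381313, -0.18674689]), np.float64(0.12465041949660405)) blockS (array([0.41319912, 0.17094159, 0.11417338]), np.float64(0.19690229032789586))
jarT (array([ 0.53136672, -0.17418145,  0.01676257]), np.float64(0.2705516705516705))
jarS (array([ 0.53459991, -0.183789  ,  0.21937493]), np.float64(0.1783998328807186))
stripT (array([ 0.5050964 , -0.01819648,  0.07424531]), np.float64(0.4415599810336652)) stripS (array([ 0.50432635, -0.01839223,  0.08135445]), np.float64(0.605335301560523))
crT (array([ 0.50392338, -0.01760822,  0.07479485]), np.float64(0.15068516183270286))
```

```bash
cat > hs.py <<'E'
from fit import *
import pickle,sys
T=pickle.load(open('top0.pkl','rb'));S=pickle.load(open('side0.pkl','rb'))
g=lambda X,Y:[185+X/3.2-.5,95+Y/3.2-.5]
seeds=[g(688,157),g(706,303),g(716,427)]
roiT=[(352,420,132,166),(356,426,178,208),(357,429,213,250)]
roiS=[(274,311,110,170),(306,346,118,184),(338,371,125,193)]
out=[]
c=cv2.resize(T['pixels'][95:255,335:435,::-1],None,fx=3.6,fy=3.6,interpolation=cv2.INTER_CUBIC);d=cv2.resize(S['pixels'][108:208,265:375,::-1],None,fx=4,fy=4,interpolation=cv2.INTER_CUBIC)
for i,s in enumerate(seeds):
    q=atz(T,[s],.157)[0]; p0=[q[0],q[1],-1.57]
    a=fit([(T,roiT[i],dark(62)),(S,roiS[i],dark(62))],HS,p0,.002)
    b=fit([(T,roiT[i],dark(62))],HS,p0,.002); e=fit([(S,roiS[i],dark(62))],HS,p0,.002)
    print(i,np.round(p0,3),'both',a[0].round(4),round(a[1],2),'T',b[0].round(4),round(b[1],2),'S',e[0].round(4),round(e[1],2))
    for P in HS[:3]:
        for im,cc,o,k in((T,c,(335,95),3.6),(S,d,(265,108),4)):
            h=(cv2.convexHull(proj(im,place(P,a[0],.002)).astype(np.float32)).reshape(-1,2)-o+.5)*k
            cv2.polylines(cc,[h.astype(int)],True,(0,255,255) if P is HS[2] else (0,0,255),1)
H=max(c.shape[0],d.shape[0]); f=lambda m:np.vstack([m,np.zeros((H-m.shape[0],m.shape[1],3),np.uint8)])
v=np.hstack([f(c),f(d)]);v=cv2.resize(v,None,fx=800/v.shape[1],fy=800/v.shape[1]) if v.shape[1]>800 else v;cv2.imwrite('pics/hs.png',v)
E
python3 hs.py
```

```text
0 [ 0.581 -0.317 -1.57 ] both [ 0.5804 -0.3172 -1.7257] 0.27 T [ 0.584  -0.3168 -1.5998] 0.22 S [ 0.5807 -0.3146 -1.7175] 0.31
1 [ 0.472 -0.324 -1.57 ] both [ 0.474  -0.3287 -1.5154] 0.26 T [ 0.4737 -0.3244 -1.5282] 0.15 S [ 0.4738 -0.3317 -1.4812] 0.33
2 [ 0.381 -0.327 -1.57 ] both [ 0.3741 -0.3195 -1.3655] 0.21 T [ 0.3746 -0.3183 -1.3699] 0.15 S [ 0.3707 -0.3164 -1.3398] 0.24
```

View pics/hs.png

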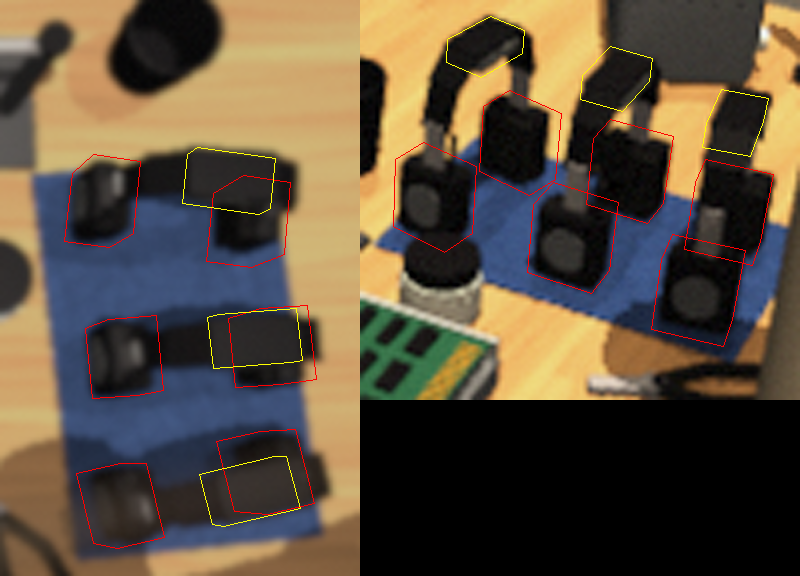

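The wireframes overlie the headsets well: crowns at (0.582,-0.317), (0.474,-0.326) and (0.374,-0.319). Next is a move planner, then the block.

```bash
cat > plan.py <<'E'
from h import *
import json
def state():
    s=status.get_state(); q=s['ee_rot']; M=R.from_quat([q[1],q[2],q[3],q[0]]).as_matrix()
    return s,np.array(s['position']),np.arctan2(M[1,0],M[0,0]),M
def plan(wps,start=None,dmax=.055,amax=9.5):
    """wps: (x,y,z,psi,hand[,nrows]) ; prints calls of <=8 rows"""
    s,p,psi,M=state()
    if start is None: print('at',p.round(4),'psi',round(psi,4),'tilt',np.degrees(np.arccos(-M[2,2])).round(2),'w',round(s['width'],4),'t',s['clock'])
    else: p,psi=np.array(start[:3]),start[3]
    rows=[]
    for w in wps:
        t=np.array(w[:3]); n=max(1,int(np.ceil(np.linalg.norm(t-p)/dmax-.01)),int(np.ceil(abs(np.degrees(w[3]-psi))/amax-.01)))
        if len(w)>5: n=max(n,w[5])
        for k in range(n):
            d=(t-p)/(n-k); c,sn=np.cos(psi),np.sin(psi)
            xyz=np.round([ (c*d[0]+sn*d[1])/.3,(sn*d[0]-c*d[1])/.3,-d[2]/.3],3)
            a=round(-(w[3]-psi)/(n-k)/np.radians(60),3)
            rows.append((xyz.tolist(),a,w[4]))
            x,y,z=xyz*.3; p=p+[c*x+sn*y,sn*x-c*y,-z]; psi-=a*np.radians(60)
    for i in range(0,len(rows),8):
        r=rows[i:i+8]; print('xyz',json.dumps([a[0] for a in r]),'rot',json.dumps([[0,0,a[1]] for a in r]),'hand',json.dumps([a[2] for a in r]))
    print('end',p.round(4),round(psi,4))
E
python3 - <<'E'
from plan import *
plan([(.4136,.173,.15,1.40,.2),(.4136,.173,.15,1.40,.2,1),(.4136,.173,.06,1.40,.2),(.4136,.173,.031,1.40,.2)])
E
```

```text
at [ 0.2358 -0.5239  0.2305] psi 0.4228 tilt 0.09 w 0.0856 t 0.1
xyz [[0.107, -0.134, 0.019], [0.116, -0.126, 0.019], [0.124, -0.118, 0.019], [0.132, -0.109, 0.019], [0.14, -0.099, 0.019], [0.146, -0.089, 0.019], [0.152, -0.079, 0.019], [0.157, -0.068, 0.019]] rot [[0, 0, -0.067], [0, 0, -0.067], [0, 0, -0.067], [0, 0, -0.067], [0, 0, -0.067], [0, 0, -0.066], [0, 0, -0.067], [0, 0, -0.066]] hand [0.2, 0.2, 0.2, 0.2, 0.2, 0.2, 0.2, 0.2]
xyz [[0.162, -0.057, 0.019], [0.165, -0.045, 0.019], [0.168, -0.034, 0.02], [0.17, -0.022, 0.019], [0.171, -0.01, 0.02], [0.171, 0.001, 0.019], [-0.0, -0.0, 0.0], [-0.0, -0.0, 0.15]] rot [[0, 0, -0.067], [0, 0, -0.066], [0, 0, -0.067], [0, 0, -0.066], [0, 0, -0.067], [0, 0, -0.066], [0, 0, -0.0], [0, 0, -0.0]] hand [0.2, 0.2, 0.2, 0.2, 0.2, 0.2, 0.2, 0.2]
xyz [[-0.0, -0.0, 0.15], [-0.0, -0.0, 0.097]] rot [[0, 0, -0.0], [0, 0, -0.0]] hand [0.2, 0.2]
end [0.4136 0.1731 0.031 ] 1.3998
```

>>> apply_moves(xyz=[[0.107,-0.134,0.019],[0.116,-0.126,0.019],[0.124,-0.118,0.019],[0.132,-0.109,0.019],[0.14,-0.099,0.019],[0.146,-0.089,0.019],[0.152,-0.079,0.019],[0.157,-0.068,0.019]], rot=[[0,0,-0.067],[0,0,-0.067],[0,0,-0.067],[0,0,-0.067],[0,0,-0.067],[0,0,-0.066],[0,0,-0.067],[0,0,-0.066]], hand=[0.2,0.2,0.2,0.2,0.2,0.2,0.2,0.2])

```text
clock: 1.1
position: [0.3374, -0.1245, 0.1854]
ee_rot: [0.0, 0.881, 0.472, 0.0]
contact_force: [0.5, 0.2, 0.9]
width: 0.0513
gripper_force: 0.0
```

>>> apply_moves(xyz=[[0.162,-0.057,0.019],[0.165,-0.045,0.019],[0.168,-0.034,0.02],[0.17,-0.022,0.019],[0.171,-0.01,0.02],[0.171,0.001,0.019],[0,0,0],[0,0,0]], rot=[[0,0,-0.067],[0,0,-0.066],[0,0,-0.067],[0,0,-0.066],[0,0,-0.067],[0,0,-0.066],[0,0,0],[0,0,0]], hand=[0.2,0.2,0.2,0.2,0.2,0.2,0.2,0.2])

```text
clock: 2.1
position: [0.413, 0.1722, 0.1505]
ee_rot: [-0.0, 0.765, 0.644, -0.001]
contact_force: [0.3, -0.5, 0.1]
width: 0.0514
gripper_force: 0.0
```

```bash
python3 - <<'E'
from plan import *
im=get_image('top');save(im,'top1')
import pickle;pickle.dump(im,open('top1.pkl','wb'))
plan([(.4136,.173,.06,1.40,.2),(.4136,.173,.031,1.40,.2)])
s=state()[0];print(s['qpos'].round(3),s['contact_force'].round(2))
E
```

```text
at [0.4131 0.1717 0.1506] psi 1.3991 tilt 0.08 w 0.051 t 2.15
xyz [[0.002, 0.0, 0.151], [0.003, 0.001, 0.151], [-0.0, -0.0, 0.097]] rot [[0, 0, -0.0], [0, 0, -0.001], [0, 0, 0.0]] hand [0.2, 0.2, 0.2]
end [0.4137 0.1731 0.0309] 1.4002
[ 2.390e-01  1.500e-01  1.890e+00 -1.000e-03  1.103e+00  4.110e-01] [-0.19 -0.11  0.6 ]
```

>>> apply_moves(xyz=[[0.003,0,0.15],[0.002,0,0.15],[0,0,0.097],[0,0,0],[0,0,0],[0,0,0],[0,0,0],[0,0,0]], rot=[[0,0,0],[0,0,0],[0,0,0],[0,0,0],[0,0,0],[0,0,0],[0,0,0],[0,0,0]], hand=[0.2,0.2,0.2,-1,-1,-1,-1,-1], force=40)

```text
clock: 3.15
position: [0.4145, 0.1742, 0.0325]
ee_rot: [0.0, 0.765, 0.644, 0.001]
contact_force: [-0.4, -0.1, 4.3]
width: 0.0192
gripper_force: 43.6
```

View pics/top1.png

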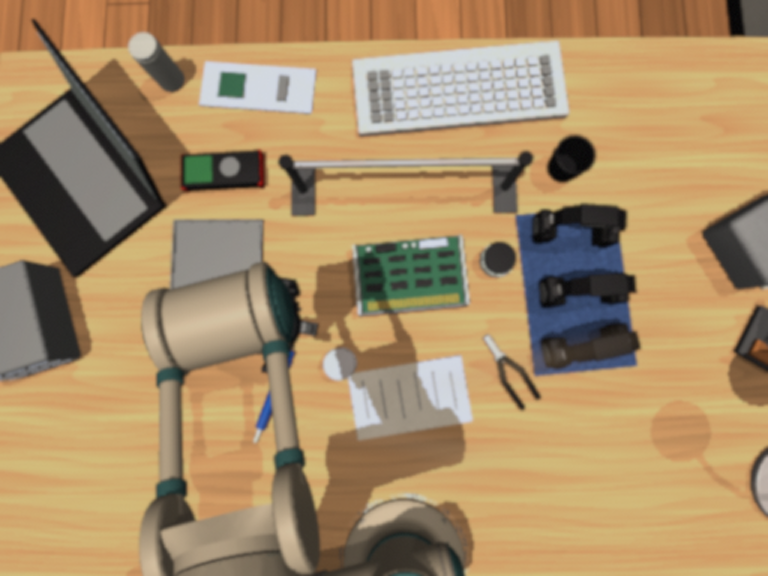

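The jar count is confirmed as one, with nothing hidden under the arm. The block is gripped (19.2 mm). Next I'll lift it and go to above the left end.

```bash
python3 - <<'E'
from plan import *
plan([(.4145,.174,.12,1.40,-1),(.4498,.0400,.12,1.648,-1),(.4498,.0400,.085,1.648,-1),(.4498,.0400,.085,1.648,-1)])
E
```

```text
at [0.4145 0.1742 0.0325] psi 1.4 tilt 0.09 w 0.0192 t 3.15
xyz [[-0.0, 0.0, -0.146], [-0.001, 0.0, -0.146], [-0.14, 0.064, 0.0], [-0.145, 0.052, 0.0], [-0.148, 0.04, 0.0], [-0.0, 0.0, 0.117], [-0.0, 0.0, 0.0]] rot [[0, 0, -0.0], [0, 0, -0.0], [0, 0, -0.079], [0, 0, -0.079], [0, 0, -0.079], [0, 0, 0.0], [0, 0, 0.0]] hand [-1, -1, -1, -1, -1, -1, -1]
end [0.4497 0.0401 0.085 ] 1.6482
```

>>> apply_moves(xyz=[[0,0,-0.146],[0,0,-0.146],[-0.14,0.064,0],[-0.145,0.052,0],[-0.148,0.04,0],[0,0,0.117],[0,0,0],[0,0,0]], rot=[[0,0,0],[0,0,0],[0,0,-0.079],[0,0,-0.079],[0,0,-0.079],[0,0,0],[0,0,0],[0,0,0]], hand=[-1,-1,-1,-1,-1,-1,-1,-1])

```text
clock: 4.15
position: [0.4494, 0.0406, 0.0848]
ee_rot: [0.0, 0.679, 0.734, 0.0]
contact_force: [0.3, 0.2, -1.4]
width: 0.0192
gripper_force: 42.9
```

```bash
python3 - <<'E'
from plan import *
s,p,psi,M=state();print(p.round(4),psi,s['contact_force'].round(2),s['width'])
a=get_image('top');b=get_image('side')
f=lambda im,c:cv2.resize(im['pixels'][c[2]:c[3],c[0]:c[1],::-1],None,fx=4,fy=4,interpolation=cv2.INTER_CUBIC)
cv2.imwrite('pics/bl1.png',np.hstack([f(a,(215,315,150,250)),f(b,(225,325,160,260))]))
E
```

```text
[0.4494 0.0406 0.0848] 1.6486328987087138 [ 0.34  0.21 -1.41] 0.019154517840416243
```

View pics/bl1.png

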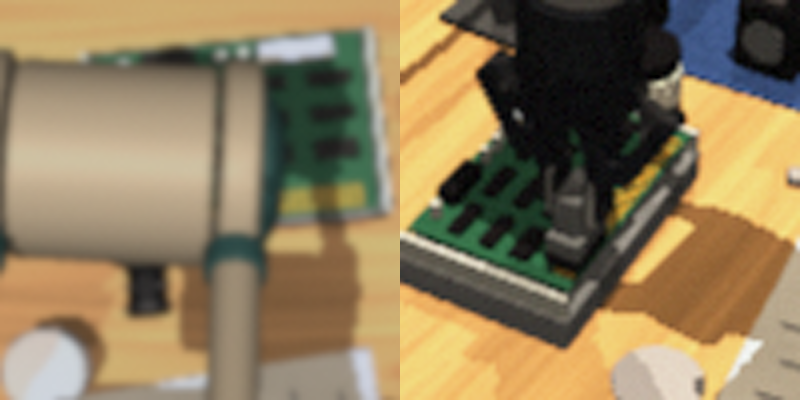

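The block is held upright over the left end of the strip, with the sole just above the board (side crop about 575,245). I'll lower it gently.

>>> apply_moves(xyz=[[0,0,0.02],[0,0,0.007],[0,0,0]], rot=[[0,0,0],[0,0,0],[0,0,0]], hand=[-1,-1,-1])

```text
clock: 4.62
position: [0.4493, 0.0406, 0.0763]
ee_rot: [-0.0, 0.679, 0.734, 0.0]
contact_force: [-1.6, 1.2, 1.5]
width: 0.0197
gripper_force: 43.3
```

>>> apply_moves(xyz=[[0,0,0.004],[0,0,0]], rot=[[0,0,0],[0,0,0]], hand=[-1,-1])

```text
clock: 4.88
position: [0.4494, 0.0406, 0.0752]
ee_rot: [-0.0, 0.679, 0.734, 0.0]
contact_force: [-0.7, 1.9, 4.4]
width: 0.0194
gripper_force: 43.6
```

```bash
python3 - <<'E'
from plan import *
s,p,psi,M=state();print(s['contact_force'])
plan([(.4592,-.0835,p[2],1.648,-1)],dmax=.009)
E
```

```text
[-0.67579236  1.90530421  4.40553327]
at [0.4494 0.0406 0.0752] psi 1.6477 tilt 0.03 w 0.0194 t 4.875
xyz [[-0.03, 0.0, -0.0], [-0.03, 0.0, -0.0], [-0.03, 0.0, -0.0], [-0.03, 0.0, -0.0], [-0.029, 0.0, -0.0], [-0.03, 0.0, -0.0], [-0.029, 0.0, -0.0], [-0.03, 0.0, -0.0]] rot [[0, 0, -0.0], [0, 0, -0.0], [0, 0, -0.0], [0, 0, -0.0], [0, 0, -0.0], [0, 0, -0.0], [0, 0, -0.0], [0, 0, -0.0]] hand [-1, -1, -1, -1, -1, -1, -1, -1]
xyz [[-0.029, 0.0, -0.0], [-0.03, 0.0, -0.0], [-0.029, 0.0, -0.0], [-0.03, 0.0, -0.0], [-0.029, 0.0, -0.0], [-0.03, 0.001, -0.0]] rot [[0, 0, -0.0], [0, 0, -0.0], [0, 0, -0.0], [0, 0, -0.0], [0, 0, -0.0], [0, 0, -0.0]] hand [-1, -1, -1, -1, -1, -1]
end [ 0.4592 -0.0835  0.0752] 1.6477
```

>>> apply_moves(xyz=[[-0.02,0,0],[-0.03,0,0],[-0.03,0,0],[-0.03,0,0]], rot=[[0,0,0],[0,0,0],[0,0,0],[0,0,0]], hand=[-1,-1,-1,-1])

```text
clock: 5.38
position: [0.4519, 0.0066, 0.075]
ee_rot: [0.0, 0.679, 0.734, 0.0]
contact_force: [-0.7, 2.7, 4.8]
width: 0.0189
gripper_force: 43.6
```

>>> apply_moves(xyz=[[-0.03,0,0],[-0.03,0,0],[-0.03,0,0],[-0.03,0,0],[-0.03,0,0],[-0.03,0,0],[-0.03,0,0],[-0.03,0,0]], rot=[[0,0,0],[0,0,0],[0,0,0],[0,0,0],[0,0,0],[0,0,0],[0,0,0],[0,0,0]], hand=[-1,-1,-1,-1,-1,-1,-1,-1])

```text
clock: 6.38
position: [0.4574, -0.065, 0.075]
ee_rot: [0.0, 0.679, 0.734, -0.0]
contact_force: [0.1, 3.6, 3.4]
width: 0.0189
gripper_force: 43.7
```

>>> apply_moves(xyz=[[-0.03,0,0],[-0.02,0,0],[0,0,0],[0,0,0]], rot=[[0,0,0],[0,0,0],[0,0,0],[0,0,0]], hand=[-1,-1,-1,-1])

```text
clock: 6.88
position: [0.4587, -0.0804, 0.0751]
ee_rot: [0.001, 0.679, 0.734, -0.001]
contact_force: [-0.5, -2.4, 3.6]
width: 0.0188
gripper_force: 43.6
```

```bash
python3 - <<'E'
from plan import *
b=get_image('side');a=get_image('top')
f=lambda im,c:cv2.resize(im['pixels'][c[2]:c[3],c[0]:c[1],::-1],None,fx=4,fy=4,interpolation=cv2.INTER_CUBIC)
cv2.imwrite('pics/bl2.png',np.hstack([f(a,(215,315,150,250)),f(b,(225,325,160,260))]))
plan([])
E
```

```text
at [ 0.4587 -0.0803  0.0751] psi 1.6492 tilt 0.13 w 0.0192 t 6.975
end [ 0.4587 -0.0803  0.0751] 1.6492
```

View pics/bl2.png

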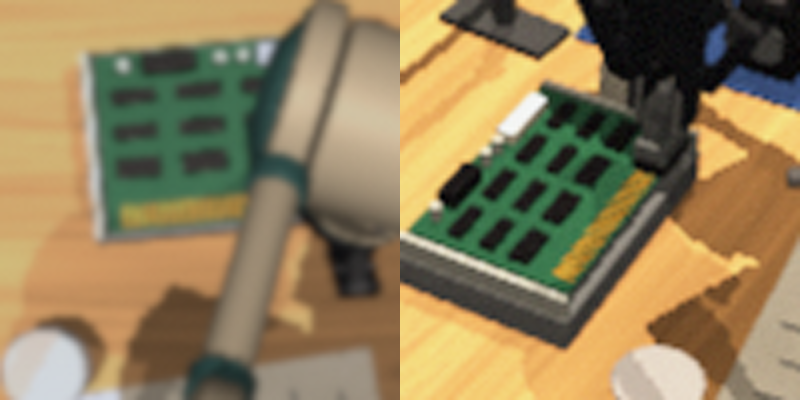

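The strip ends under the block at its right end, with the block still upright. The wipe is done, so the block goes to the tray.

```bash
python3 - <<'E'
from plan import *
x,y=.4587+.0002,-.0833
plan([(x,y,.0751,1.649,-1),(x,y,.0751,1.649,-1),(x,y,.13,1.649,-1),(.422,.312,.13,1.56,-1),(.422,.312,.06,1.56,-1),(.422,.312,.039,1.56,-1)])
E
```

```text
at [ 0.4587 -0.0803  0.0751] psi 1.6492 tilt 0.13 w 0.0192 t 6.975
xyz [[-0.01, -0.0, 0.0], [-0.0, -0.0, 0.0], [-0.0, -0.0, -0.183], [0.165, -0.002, 0.0], [0.165, -0.004, 0.0], [0.165, -0.006, 0.0], [0.165, -0.008, 0.0], [0.165, -0.01, 0.0]] rot [[0, 0, 0.0], [0, 0, 0.0], [0, 0, 0.0], [0, 0, 0.011], [0, 0, 0.011], [0, 0, 0.011], [0, 0, 0.01], [0, 0, 0.011]] hand [-1, -1, -1, -1, -1, -1, -1, -1]
xyz [[0.165, -0.012, 0.0], [0.166, -0.014, 0.0], [0.165, -0.016, 0.0], [-0.0, 0.0, 0.117], [-0.0, 0.0, 0.116], [-0.0, 0.0, 0.07]] rot [[0, 0, 0.01], [0, 0, 0.011], [0, 0, 0.01], [0, 0, 0.0], [0, 0, 0.0], [0, 0, 0.0]] hand [-1, -1, -1, -1, -1, -1]
end [0.422  0.312  0.0391] 1.5602
```

>>> apply_moves(xyz=[[-0.01,0,0],[0,0,0],[0,0,-0.183],[0.165,-0.002,0],[0.165,-0.004,0],[0.165,-0.006,0],[0.165,-0.008,0],[0.165,-0.01,0]], rot=[[0,0,0],[0,0,0],[0,0,0],[0,0,0.011],[0,0,0.011],[0,0,0.011],[0,0,0.01],[0,0,0.011]], hand=[-1,-1,-1,-1,-1,-1,-1,-1])

```text
clock: 7.98
position: [0.4355, 0.1656, 0.1292]
ee_rot: [0.0, 0.7, 0.714, -0.001]
contact_force: [0.8, -0.2, -1.1]
width: 0.0195
gripper_force: 43.0
```

>>> apply_moves(xyz=[[0.165,-0.012,0],[0.166,-0.014,0],[0.165,-0.016,0],[0,0,0.117],[0,0,0.116],[0,0,0.06],[0,0,0],[0,0,0]], rot=[[0,0,0.01],[0,0,0.011],[0,0,0.01],[0,0,0],[0,0,0],[0,0,0],[0,0,0],[0,0,0]], hand=[-1,-1,-1,-1,-1,-1,-1,-1])

```text
clock: 8.98
position: [0.4226, 0.3131, 0.0423]
ee_rot: [0.0, 0.711, 0.703, 0.0]
contact_force: [0.6, 0.1, -0.7]
width: 0.0189
gripper_force: 43.0
```

>>> apply_moves(xyz=[[0,0,0.012],[0,0,0.005],[0,0,0]], rot=[[0,0,0],[0,0,0],[0,0,0]], hand=[-1,-1,-1])

```text
clock: 9.35
position: [0.4223, 0.313, 0.0371]
ee_rot: [0.0, 0.711, 0.703, 0.0]
contact_force: [0.3, -0.1, -0.6]
width: 0.0193
gripper_force: 43.0
```

>>> apply_moves(xyz=[[0,0,0.004],[0,0,0]], rot=[[0,0,0],[0,0,0]], hand=[-1,-1])

```text
clock: 9.6
position: [0.4224, 0.3131, 0.0365]
ee_rot: [0.0, 0.711, 0.703, 0.0]
contact_force: [-0.7, -0.7, 4.5]
width: 0.0189
gripper_force: 43.6
```

>>> apply_moves(xyz=[[0,0,0],[0,0,0],[0,0,0],[0,0,-0.05],[0,0,-0.18],[0,0,-0.18],[0,0,-0.18],[0,0,0]], rot=[[0,0,0],[0,0,0],[0,0,0],[0,0,0],[0,0,0],[0,0,0],[0,0,0],[0,0,0]], hand=[-0.1,-0.1,-0.1,-0.1,0.5,1,1,1])

```text
clock: 10.6
position: [0.425, 0.3146, 0.2187]
ee_rot: [0.002, 0.711, 0.703, 0.006]
contact_force: [-0.5, 0.6, -0.9]
width: 0.0852
gripper_force: 0.0
```

```bash
cat > jar.py <<'E'
from fit import *
def jarfit(p0):
    o=[]
    for n,z in(('top',1),('side',1)):
        im=get_image(n); q=proj(im,[[p0[0],p0[1],.044]])[0]; m=17
        roi=(int(q[0]-m),int(q[0]+m),int(q[1]-m),int(q[1]+m))
        if n=='top': o.append(fit([(im,roi,dark(95))],LID,[p0[0],p0[1],0],0))
        else: o.append(fit([(im,roi,lambda c,h:h[...,1]<95)],JAR,[p0[0],p0[1],0],0))
    return o
E
python3 - <<'E'
from plan import *
from jar import *
print(jarfit((.532,-.175)))
plan([(.532,-.175,.2,1.57,1),(.532,-.175,.2,1.57,1),(.532,-.175,.06,1.57,1),(.532,-.175,.03,1.57,1)])
E
```

```text
[(array([ 0.52932452, -0.17679922,  0.12019462]), np.float64(0.2026712222394782)), (array([ 0.53445517, -0.18427875,  0.10009061]), np.float64(0.3581180811808118))]
at [0.4222 0.313  0.2138] psi 1.559 tilt 0.11 w 0.0852 t 10.7
xyz [[-0.162, 0.038, 0.005], [-0.162, 0.038, 0.005], [-0.162, 0.038, 0.004], [-0.162, 0.038, 0.005], [-0.163, 0.038, 0.004], [-0.163, 0.038, 0.005], [-0.162, 0.038, 0.004], [-0.163, 0.037, 0.005]] rot [[0, 0, -0.001], [0, 0, -0.001], [0, 0, -0.001], [0, 0, -0.001], [0, 0, -0.001], [0, 0, -0.001], [0, 0, -0.001], [0, 0, -0.001]] hand [1, 1, 1, 1, 1, 1, 1, 1]
xyz [[-0.163, 0.037, 0.004], [-0.162, 0.037, 0.005], [-0.0, 0.0, -0.0], [-0.0, 0.0, 0.156], [-0.0, 0.0, 0.155], [-0.0, 0.0, 0.156], [-0.0, 0.0, 0.1]] rot [[0, 0, -0.001], [0, 0, -0.001], [0, 0, -0.0], [0, 0, -0.0], [0, 0, -0.0], [0, 0, -0.0], [0, 0, -0.0]] hand [1, 1, 1, 1, 1, 1, 1]
end [ 0.5319 -0.1749  0.0299] 1.5695
```

>>> apply_moves(xyz=[[-0.162,0.038,0.005],[-0.162,0.038,0.005],[-0.162,0.038,0.004],[-0.162,0.038,0.005],[-0.163,0.038,0.004],[-0.163,0.038,0.005],[-0.162,0.038,0.004],[-0.163,0.037,0.005]], rot=[[0,0,-0.001],[0,0,-0.001],[0,0,-0.001],[0,0,-0.001],[0,0,-0.001],[0,0,-0.001],[0,0,-0.001],[0,0,-0.001]], hand=[1,1,1,1,1,1,1,1])

```text
clock: 11.7
position: [0.509, -0.0787, 0.1999]
ee_rot: [-0.002, 0.708, 0.706, -0.001]
contact_force: [1.3, 0.5, -0.5]
width: 0.0854
gripper_force: 0.0
```

>>> apply_moves(xyz=[[-0.163,0.037,0.004],[-0.169,0.037,0.005],[0,0,0],[0,0,0.156],[0,0,0.155],[0,0,0.05],[0,0,0]], rot=[[0,0,0],[0,0,0],[0,0,0],[0,0,0],[0,0,0],[0,0,0],[0,0,0]], hand=[1,1,1,1,1,1,1])

```text
clock: 12.58
position: [0.531, -0.1761, 0.0897]
ee_rot: [-0.001, 0.708, 0.706, -0.0]
contact_force: [-0.2, -0.4, 0.3]
width: 0.0855
gripper_force: 0.0
```

```bash
python3 - <<'E'
from plan import *
plan([])
b=get_image('side');a=get_image('top')
f=lambda im,c:cv2.resize(im['pixels'][c[2]:c[3],c[0]:c[1],::-1],None,fx=4,fy=4,interpolation=cv2.INTER_CUBIC)
cv2.imwrite('pics/j1.png',np.hstack([f(a,(300,400,130,230)),f(b,(235,335,110,210))]))
E
```

```text
at [ 0.531  -0.1761  0.0897] psi 1.568 tilt 0.17 w 0.0855 t 12.575
end [ 0.531  -0.1761  0.0897] 1.568
```

View pics/j1.png

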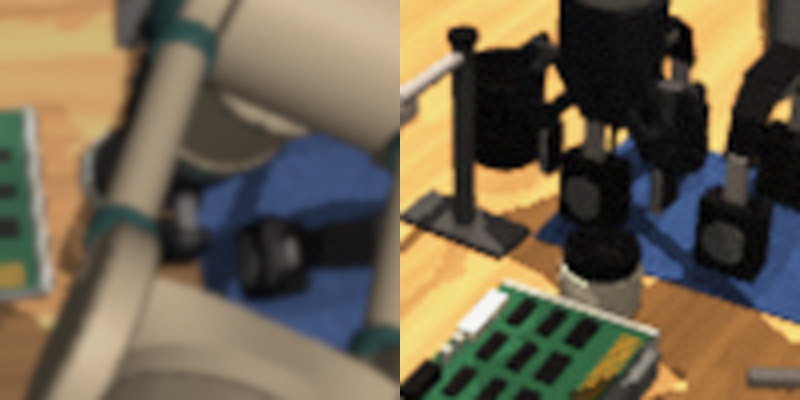

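The jar (side crop 600,265) lies between the two fingers at (550,140) and (665,185). I'll go down and grip the lid.

>>> apply_moves(xyz=[[0,0,0.1],[0,0,0.1],[0,0,0],[0,0,0],[0,0,0],[0,0,0],[0,0,0]], rot=[[0,0,0],[0,0,0],[0,0,0],[0,0,0],[0,0,0],[0,0,0],[0,0,0]], hand=[1,1,1,-1,-1,-1,-1])

```text
clock: 13.55
position: [0.5333, -0.1778, 0.0329]
ee_rot: [0.002, 0.708, 0.706, 0.001]
contact_force: [0.1, 0.1, 6.4]
width: 0.0563
gripper_force: 42.2
```

```bash
python3 - <<'E'
from plan import *
s,p,psi,M=state()
plan([(p[0],p[1],.16,1.57,-1),(.52,.35,.16,1.57,-1),(.52,.35,.16,1.57,-1),(.52,.35,.06,1.57,-1),(.52,.35,.039,1.57,-1)])
E
```

```text
at [ 0.5333 -0.1778  0.0329] psi 1.5674 tilt 0.24 w 0.0563 t 13.55
xyz [[0.0, 0.0, -0.141], [0.0, 0.0, -0.141], [0.0, 0.0, -0.142], [0.176, -0.005, 0.0], [0.176, -0.005, 0.0], [0.176, -0.005, 0.0], [0.176, -0.005, 0.0], [0.176, -0.004, 0.0]] rot [[0, 0, -0.001], [0, 0, -0.001], [0, 0, -0.0], [0, 0, -0.0], [0, 0, -0.0], [0, 0, -0.0], [0, 0, -0.0], [0, 0, -0.0]] hand [-1, -1, -1, -1, -1, -1, -1, -1]
xyz [[0.176, -0.005, 0.0], [0.176, -0.004, 0.0], [0.176, -0.005, 0.0], [0.176, -0.004, 0.0], [0.175, -0.005, 0.0], [0.0, 0.0, 0.0], [0.0, 0.0, 0.167], [0.0, 0.0, 0.167]] rot [[0, 0, -0.0], [0, 0, -0.0], [0, 0, -0.0], [0, 0, -0.0], [0, 0, -0.0], [0, 0, -0.0], [0, 0, -0.0], [0, 0, -0.0]] hand [-1, -1, -1, -1, -1, -1, -1, -1]
xyz [[0.0, 0.0, 0.07]] rot [[0, 0, -0.0]] hand [-1]
end [0.5199 0.3499 0.0389] 1.5695
```

>>> apply_moves(xyz=[[0,0,-0.141],[0,0,-0.141],[0,0,-0.142],[0.176,-0.005,0],[0.176,-0.005,0],[0.176,-0.005,0],[0.176,-0.005,0],[0.176,-0.004,0]], rot=[[0,0,0],[0,0,0],[0,0,0],[0,0,0],[0,0,0],[0,0,0],[0,0,0],[0,0,0]], hand=[-1,-1,-1,-1,-1,-1,-1,-1])

```text
clock: 14.55
position: [0.5256, 0.0886, 0.1589]
ee_rot: [0.001, 0.708, 0.706, 0.001]
contact_force: [0.5, -0.1, -1.5]
width: 0.0564
gripper_force: 43.7
```

>>> apply_moves(xyz=[[0.176,-0.005,0],[0.176,-0.004,0],[0.176,-0.005,0],[0.176,-0.004,0],[0.175,-0.005,0],[0,0,0],[0,0,0.167],[0,0,0.167]], rot=[[0,0,0],[0,0,0],[0,0,0],[0,0,0],[0,0,0],[0,0,0],[0,0,0],[0,0,0]], hand=[-1,-1,-1,-1,-1,-1,-1,-1])

```text
clock: 15.55
position: [0.5203, 0.3502, 0.058]
ee_rot: [0.001, 0.708, 0.706, 0.001]
contact_force: [0.0, -0.6, -2.0]
width: 0.0565
gripper_force: 43.7
```

>>> apply_moves(xyz=[[0,0,0.06],[0,0,0],[0,0,0]], rot=[[0,0,0],[0,0,0],[0,0,0]], hand=[-1,-1,-1])

```text
clock: 15.92
position: [0.5205, 0.3503, 0.0407]
ee_rot: [0.001, 0.709, 0.706, 0.001]
contact_force: [0.6, 0.3, -1.2]
width: 0.0563
gripper_force: 49.5
```

>>> apply_moves(xyz=[[0,0,0.008],[0,0,0.004],[0,0,0]], rot=[[0,0,0],[0,0,0],[0,0,0]], hand=[-1,-1,-1])

```text
clock: 16.3
position: [0.5195, 0.3506, 0.0362]
ee_rot: [0.0, 0.708, 0.706, 0.0]
contact_force: [0.3, -0.0, -1.7]
width: 0.0561
gripper_force: 49.5
```

>>> apply_moves(xyz=[[0,0,0.004],[0,0,0]], rot=[[0,0,0],[0,0,0]], hand=[-1,-1])

```text
clock: 16.55
position: [0.5197, 0.3507, 0.0359]
ee_rot: [0.0, 0.708, 0.706, 0.0]
contact_force: [-1.7, -1.5, 4.9]
width: 0.0559
gripper_force: 50.6
```

>>> apply_moves(xyz=[[0,0,0],[0,0,0],[0,0,-0.05],[0,0,-0.18],[0,0,-0.18],[0,0,-0.18],[0,0,-0.18],[0,0,0]], rot=[[0,0,0],[0,0,0],[0,0,0],[0,0,0],[0,0,0],[0,0,0],[0,0,0],[0,0,0]], hand=[1,1,1,1,1,0.3,0.3,0.3])

```text
clock: 17.55
position: [0.5218, 0.352, 0.2727]
ee_rot: [0.002, 0.708, 0.706, 0.006]
contact_force: [0.4, -0.8, -0.1]
width: 0.0553
gripper_force: 0.0
```

```bash
python3 - <<'E'
from plan import *
plan([(.3742,-.319,.22,1.7716,.3),(.3742,-.319,.22,1.7716,.3)])
E
```

```text
at [0.5218 0.352  0.2727] psi 1.5675 tilt 0.72 w 0.0553 t 17.55
xyz [[-0.172, -0.037, 0.014], [-0.172, -0.04, 0.013], [-0.171, -0.043, 0.014], [-0.17, -0.045, 0.013], [-0.169, -0.048, 0.014], [-0.169, -0.051, 0.013], [-0.168, -0.053, 0.014], [-0.167, -0.056, 0.013]] rot [[0, 0, -0.015], [0, 0, -0.015], [0, 0, -0.015], [0, 0, -0.015], [0, 0, -0.015], [0, 0, -0.015], [0, 0, -0.015], [0, 0, -0.015]] hand [0.3, 0.3, 0.3, 0.3, 0.3, 0.3, 0.3, 0.3]
xyz [[-0.166, -0.059, 0.014], [-0.165, -0.061, 0.013], [-0.164, -0.064, 0.014], [-0.163, -0.066, 0.013], [-0.163, -0.069, 0.014], [0.0, -0.0, -0.0]] rot [[0, 0, -0.015], [0, 0, -0.015], [0, 0, -0.015], [0, 0, -0.015], [0, 0, -0.015], [0, 0, 0.0]] hand [0.3, 0.3, 0.3, 0.3, 0.3, 0.3]
end [ 0.3743 -0.319   0.2199] 1.7718
```

>>> apply_moves(xyz=[[-0.172,-0.037,0.014],[-0.172,-0.04,0.013],[-0.171,-0.043,0.014],[-0.17,-0.045,0.013],[-0.169,-0.048,0.014],[-0.169,-0.051,0.013],[-0.168,-0.053,0.014],[-0.167,-0.056,0.013]], rot=[[0,0,-0.015],[0,0,-0.015],[0,0,-0.015],[0,0,-0.015],[0,0,-0.015],[0,0,-0.015],[0,0,-0.015],[0,0,-0.015]], hand=[0.3,0.3,0.3,0.3,0.3,0.3,0.3,0.3])

```text
clock: 18.55
position: [0.4276, -0.0636, 0.233]
ee_rot: [-0.0, 0.662, 0.749, -0.0]
contact_force: [0.5, -0.3, 0.5]
width: 0.0559
gripper_force: 0.0
```

>>> apply_moves(xyz=[[-0.166,-0.059,0.014],[-0.165,-0.061,0.013],[-0.164,-0.064,0.014],[-0.163,-0.066,0.013],[-0.163,-0.069,0.014],[0,0,0],[0,0,0]], rot=[[0,0,-0.015],[0,0,-0.015],[0,0,-0.015],[0,0,-0.015],[0,0,-0.015],[0,0,0],[0,0,0]], hand=[0.3,0.3,0.3,0.3,0.3,0.3,0.3])

```text
clock: 19.42
position: [0.3713, -0.3195, 0.2125]
ee_rot: [-0.001, 0.633, 0.774, 0.0]
contact_force: [-0.6, 0.1, 0.7]
width: 0.0555
gripper_force: 0.0
```

```bash
python3 - <<'E'
from plan import *
from fit import *
plan([(.3742,-.319,.165,1.7716,.3),(.3742,-.319,.137,1.7716,.3)])
b=get_image('side');a=get_image('top');save(a,'t3')
print('jar',fit([(a,(lambda q:(int(q[0]-15),int(q[0]+15),int(q[1]-15),int(q[1]+15)))(proj(a,[[.52,.35,.05]])[0]),dark(80))],LID,[.52,.35,0],.004))
f=lambda im,c:cv2.resize(im['pixels'][c[2]:c[3],c[0]:c[1],::-1],None,fx=4,fy=4,interpolation=cv2.INTER_CUBIC)
cv2.imwrite('pics/h1.png',np.hstack([f(a,(100,200,140,240)),f(b,(285,385,90,190))]))
E
```

```text
at [ 0.3713 -0.3195  0.2125] psi 1.7707 tilt 0.12 w 0.0555 t 19.425
xyz [[-0.0, 0.01, 0.158], [-0.0, -0.0, 0.094]] rot [[0, 0, -0.001], [0, 0, 0.0]] hand [0.3, 0.3]
end [ 0.3743 -0.3189  0.1369] 1.7718
jar (array([ 0.52191239,  0.35194721, -0.0355574 ]), np.float64(0.1760509940810442))
```

View pics/h1.png

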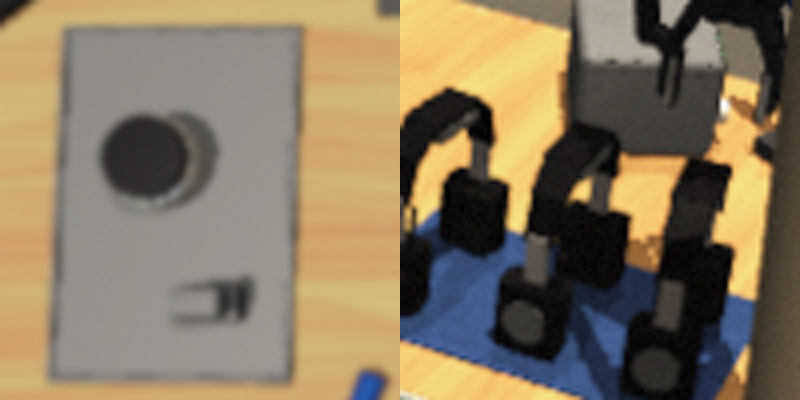

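The jar and block stand upright on the tray: lid at (145,155), block at (210,300) in the crop. The open fingers are over the near headset's crown, so I'll go down and grip.

>>> apply_moves(xyz=[[0,0.008,0.156],[0,0,0.05],[0,0,0.044],[0,0,0],[0,0,0],[0,0,0],[0,0,0],[0,0,0]], rot=[[0,0,0],[0,0,0],[0,0,0],[0,0,0],[0,0,0],[0,0,0],[0,0,0],[0,0,0]], hand=[0.3,0.3,0.3,0.3,-1,-1,-1,-1])

```text
clock: 20.52
position: [0.3745, -0.3206, 0.1391]
ee_rot: [0.001, 0.633, 0.774, -0.0]
contact_force: [-1.1, -0.9, 5.5]
width: 0.0332
gripper_force: 41.0
```

```bash
python3 - <<'E'
from plan import *
s,p,psi,M=state();print(s['contact_force'],s['gripper_force'],s['width'])
plan([(p[0],p[1],.20,psi,-1),(.40,-.319,.34,psi-.3,-1),(.66,.08,.34,0,-1),(.672,.09,.34,0,-1),(.672,.09,.34,0,-1)])
E
```

```text
[-1.10065567 -0.92412631  5.49822604] 41.02557376027107 0.03317280990832116
at [ 0.3745 -0.3206  0.1391] psi 1.7715 tilt 0.13 w 0.0332 t 20.525
xyz [[0.0, 0.0, -0.101], [0.0, 0.0, -0.102], [-0.004, 0.028, -0.156], [-0.001, 0.028, -0.155], [0.002, 0.029, -0.156], [0.157, 0.081, 0.0], [0.168, 0.055, 0.0], [0.174, 0.027, 0.0]] rot [[0, 0, -0.0], [0, 0, -0.0], [0, 0, 0.095], [0, 0, 0.096], [0, 0, 0.095], [0, 0, 0.156], [0, 0, 0.156], [0, 0, 0.156]] hand [-1, -1, -1, -1, -1, -1, -1, -1]
xyz [[0.176, -0.002, 0.0], [0.174, -0.031, 0.0], [0.166, -0.058, 0.0], [0.155, -0.085, 0.0], [0.138, -0.109, 0.0], [0.119, -0.13, 0.0], [0.04, -0.033, 0.0], [0.0, -0.0, 0.0]] rot [[0, 0, 0.156], [0, 0, 0.156], [0, 0, 0.156], [0, 0, 0.157], [0, 0, 0.156], [0, 0, 0.157], [0, 0, -0.0], [0, 0, -0.0]] hand [-1, -1, -1, -1, -1, -1, -1, -1]
end [0.6719 0.0899 0.3401] -0.0003
```

>>> apply_moves(xyz=[[0,0,-0.1],[0,0,-0.1],[-0.004,0.028,-0.156],[-0.001,0.028,-0.156],[0.002,0.029,-0.156],[0.157,0.081,0],[0.168,0.055,0],[0.174,0.027,0]], rot=[[0,0,0],[0,0,0],[0,0,0.095],[0,0,0.096],[0,0,0.095],[0,0,0.156],[0,0,0.156],[0,0,0.156]], hand=[-1,-1,-1,-1,-1,-1,-1,-1], force=60)

```text
clock: 21.52
position: [0.487, -0.1838, 0.338]
ee_rot: [-0.0, 0.883, 0.469, 0.0]
contact_force: [0.2, 0.1, -1.4]
width: 0.0326
gripper_force: 60.2
```

>>> apply_moves(xyz=[[0.176,-0.002,0],[0.174,-0.031,0],[0.166,-0.058,0],[0.155,-0.085,0],[0.138,-0.109,0],[0.119,-0.13,0],[0.04,-0.033,0],[0,0,0]], rot=[[0,0,0.156],[0,0,0.156],[0,0,0.156],[0,0,0.157],[0,0,0.156],[0,0,0.157],[0,0,0],[0,0,0]], hand=[-1,-1,-1,-1,-1,-1,-1,-1])

```text
clock: 22.52
position: [0.6717, 0.0909, 0.337]
ee_rot: [0.0, 1.0, 0.001, -0.001]
contact_force: [-0.0, 0.1, -1.7]
width: 0.0326
gripper_force: 60.4
```

```bash
python3 - <<'E'
from plan import *
s,p,psi,M=state();print(s['contact_force'].round(1),s['gripper_force'],s['qpos'].round(2))
plan([(.672,.09,.34,0,-1)])
b=get_image('side');a=get_image('top')
f=lambda im,c:cv2.resize(im['pixels'][c[2]:c[3],c[0]:c[1],::-1],None,fx=400/(c[1]-c[0]),fy=400/(c[1]-c[0]),interpolation=cv2.INTER_CUBIC)
cv2.imwrite('pics/h2.png',np.hstack([f(a,(180,360,30,230)),f(b,(130,310,40,240))]))
E
```

```text
[-0.   0.1 -1.7] 60.35852462053299 [ 0.03  0.41  1.05 -0.    1.68  1.6 ]
at [0.6717 0.0909 0.337 ] psi 0.0017 tilt 0.14 w 0.0326 t 22.525
xyz [[0.001, 0.003, -0.01]] rot [[0, 0, 0.002]] hand [-1]
end [0.672 0.09  0.34 ] -0.0004
```

View pics/h2.png

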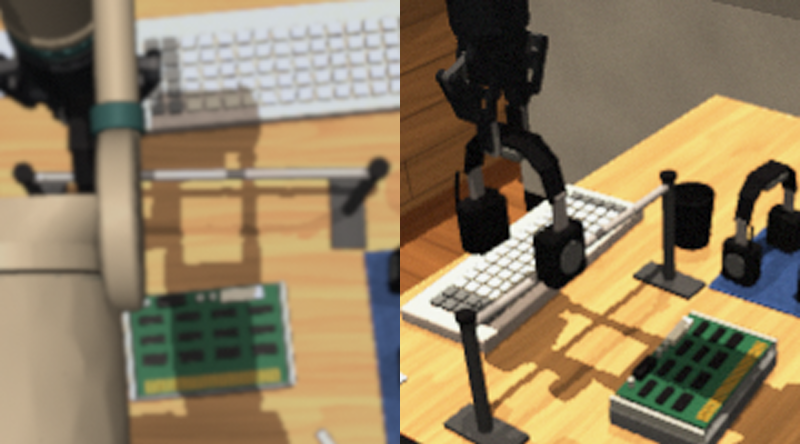

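The headset is held level by its crown, cups to front and back of the bar (side crop 480,215 and 560,250). I'll lower it.

>>> apply_moves(xyz=[[0.001,0,0.14],[0,0,0.14],[0,0,0.14],[0,0,0.1],[0,0,0],[0,0,0]], rot=[[0,0,0],[0,0,0],[0,0,0],[0,0,0],[0,0,0],[0,0,0]], hand=[-1,-1,-1,-1,-1,-1])

```text
clock: 23.38
position: [0.6725, 0.0896, 0.1844]
ee_rot: [0.0, 1.0, -0.001, 0.001]
contact_force: [0.1, -0.6, -1.8]
width: 0.0328
gripper_force: 60.3
```

>>> apply_moves(xyz=[[0,0,0.045],[0,0,0.008],[0,0,0]], rot=[[0,0,0],[0,0,0],[0,0,0]], hand=[-1,-1,-1])

```text
clock: 23.75
position: [0.6717, 0.0904, 0.1671]
ee_rot: [0.0, 1.0, -0.0, 0.0]
contact_force: [-1.2, -0.9, 0.7]
width: 0.033
gripper_force: 60.7
```

>>> apply_moves(xyz=[[0,0,0.003],[0,0,0],[0,0,0],[0,0,-0.03],[0,0,-0.1],[0,0,-0.15],[0,0,-0.05],[0,0,0]], rot=[[0,0,0],[0,0,0],[0,0,0],[0,0,0],[0,0,0],[0,0,0],[0,0,0],[0,0,0]], hand=[-1,0.2,0.2,0.2,0.2,0.2,0.2,0.3])

```text
clock: 24.75
position: [0.6724, 0.0907, 0.2659]
ee_rot: [-0.0, 1.0, -0.0, 0.001]
contact_force: [-0.4, -0.7, 0.0]
width: 0.0556
gripper_force: 0.0
```

```bash
python3 - <<'E'
from plan import *
b=get_image('side')
cv2.imwrite('pics/h3.png',cv2.resize(b['pixels'][60:240,130:310,::-1],None,fx=3,fy=3,interpolation=cv2.INTER_CUBIC))
plan([(.56,-.20,.27,1.1,.3),(.474,-.326,.22,1.62,.3),(.474,-.326,.22,1.62,.3,2)])
E
```

```text
at [0.6716 0.0907 0.2641] psi -0.0002 tilt 0.03 w 0.0556 t 24.8
xyz [[-0.053, 0.138, -0.003], [-0.074, 0.128, -0.003], [-0.093, 0.115, -0.003], [-0.11, 0.099, -0.003], [-0.125, 0.081, -0.003], [-0.136, 0.061, -0.002], [-0.143, 0.038, -0.003], [-0.126, -0.016, 0.042]] rot [[0, 0, -0.15], [0, 0, -0.15], [0, 0, -0.15], [0, 0, -0.15], [0, 0, -0.15], [0, 0, -0.15], [0, 0, -0.151], [0, 0, -0.124]] hand [0.3, 0.3, 0.3, 0.3, 0.3, 0.3, 0.3, 0.3]
xyz [[-0.123, -0.032, 0.042], [-0.118, -0.048, 0.042], [-0.11, -0.063, 0.041], [-0.0, -0.0, 0.0], [-0.0, -0.0, 0.0]] rot [[0, 0, -0.124], [0, 0, -0.124], [0, 0, -0.124], [0, 0, -0.0], [0, 0, -0.0]] hand [0.3, 0.3, 0.3, 0.3, 0.3]
end [ 0.4741 -0.3259  0.22  ] 1.6198
```

View pics/h3.png

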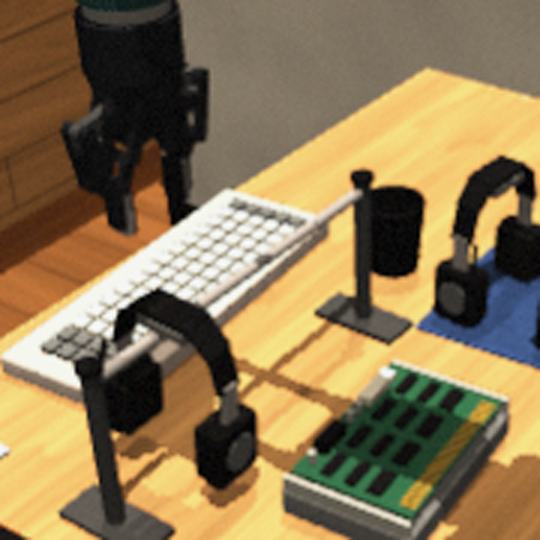

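The first headset hangs freely over the bar at its left part, one cup either side. Next is the middle headset.

>>> apply_moves(xyz=[[-0.053,0.138,-0.003],[-0.074,0.128,-0.003],[-0.093,0.115,-0.003],[-0.11,0.099,-0.003],[-0.125,0.081,-0.003],[-0.136,0.061,-0.002],[-0.143,0.038,-0.003],[-0.126,-0.016,0.042]], rot=[[0,0,-0.15],[0,0,-0.15],[0,0,-0.15],[0,0,-0.15],[0,0,-0.15],[0,0,-0.15],[0,0,-0.151],[0,0,-0.124]], hand=[0.3,0.3,0.3,0.3,0.3,0.3,0.3,0.3])

```text
clock: 25.8
position: [0.538, -0.233, 0.2564]
ee_rot: [-0.0, 0.816, 0.579, -0.0]
contact_force: [-0.6, -0.0, 0.8]
width: 0.0555
gripper_force: 0.0
```

>>> apply_moves(xyz=[[-0.123,-0.032,0.042],[-0.118,-0.048,0.042],[-0.11,-0.063,0.041],[0,0,0],[0,0,0]], rot=[[0,0,-0.124],[0,0,-0.124],[0,0,-0.124],[0,0,0],[0,0,0]], hand=[0.3,0.3,0.3,0.3,0.3])

```text
clock: 26.42
position: [0.4742, -0.3252, 0.2193]
ee_rot: [-0.001, 0.69, 0.724, 0.0]
contact_force: [0.4, 1.0, -0.3]
width: 0.0553
gripper_force: 0.0
```

```bash
python3 - <<'E'
from plan import *
plan([(.474,-.326,.165,1.62,.3),(.474,-.326,.138,1.62,.3,2)])
E
```

```text
at [ 0.4742 -0.3252  0.2193] psi 1.6184 tilt 0.15 w 0.0553 t 26.425
xyz [[-0.003, -0.001, 0.181], [0.0, 0.0, 0.045], [0.0, 0.0, 0.045]] rot [[0, 0, -0.002], [0, 0, 0.0], [0, 0, 0.0]] hand [0.3, 0.3, 0.3]
end [ 0.4739 -0.3261  0.138 ] 1.6205
```

>>> apply_moves(xyz=[[-0.002,0,0.18],[0,0,0.045],[0,0,0.045],[0,0,0],[0,0,0],[0,0,0],[0,0,0],[0,0,0]], rot=[[0,0,0],[0,0,0],[0,0,0],[0,0,0],[0,0,0],[0,0,0],[0,0,0],[0,0,0]], hand=[0.3,0.3,0.3,0.3,-1,-1,-1,-1], force=50)

```text
clock: 27.42
position: [0.4749, -0.3273, 0.141]
ee_rot: [0.001, 0.69, 0.724, -0.0]
contact_force: [-1.3, -0.4, 5.8]
width: 0.0324
gripper_force: 50.8
```

```bash
python3 - <<'E'
from plan import *
s,p,psi,M=state();print(s['contact_force'],s['gripper_force'],s['width'])
plan([(p[0],p[1],.20,psi,-1),(.50,-.3,.34,psi-.3,-1),(.66,-.02,.34,0,-1),(.672,-.015,.34,0,-1),(.672,-.015,.34,0,-1)])
E
```

```text
[-1.26805967 -0.4485234   5.84733282] 50.75440540909767 0.0323735787622164
at [ 0.4749 -0.3273  0.141 ] psi 1.6196 tilt 0.16 w 0.0324 t 27.425
xyz [[0.0, 0.0, -0.098], [0.0, 0.0, -0.099], [0.029, 0.029, -0.155], [0.032, 0.026, -0.156], [0.034, 0.024, -0.155], [0.13, 0.036, -0.0], [0.134, 0.014, -0.0], [0.134, -0.008, -0.0]] rot [[0, 0, -0.0], [0, 0, -0.0], [0, 0, 0.095], [0, 0, 0.096], [0, 0, 0.095], [0, 0, 0.158], [0, 0, 0.158], [0, 0, 0.157]] hand [-1, -1, -1, -1, -1, -1, -1, -1]
xyz [[0.131, -0.03, -0.0], [0.124, -0.052, -0.0], [0.114, -0.071, -0.0], [0.1, -0.089, -0.0], [0.085, -0.104, -0.0], [0.04, -0.016, -0.0], [-0.0, -0.0, -0.0]] rot [[0, 0, 0.158], [0, 0, 0.157], [0, 0, 0.158], [0, 0, 0.157], [0, 0, 0.158], [0, 0, -0.0], [0, 0, -0.0]] hand [-1, -1, -1, -1, -1, -1, -1]
end [ 0.6721 -0.0151  0.3399] -0.0004
```

>>> apply_moves(xyz=[[0,0,-0.1],[0,0,-0.1],[0.029,0.029,-0.156],[0.032,0.026,-0.156],[0.034,0.024,-0.156],[0.13,0.036,0],[0.134,0.014,0],[0.134,-0.008,0]], rot=[[0,0,0],[0,0,0],[0,0,0.095],[0,0,0.096],[0,0,0.095],[0,0,0.158],[0,0,0.158],[0,0,0.157]], hand=[-1,-1,-1,-1,-1,-1,-1,-1], force=60)

```text
clock: 28.42
position: [0.5603, -0.193, 0.3395]
ee_rot: [-0.0, 0.917, 0.398, -0.0]
contact_force: [0.3, 0.3, -1.5]
width: 0.0326
gripper_force: 60.1
```

>>> apply_moves(xyz=[[0.131,-0.03,0],[0.124,-0.052,0],[0.114,-0.071,0],[0.1,-0.089,0],[0.085,-0.104,0],[0.04,-0.016,0],[0,0,0],[0,0,0]], rot=[[0,0,0.158],[0,0,0.157],[0,0,0.158],[0,0,0.157],[0,0,0.158],[0,0,0],[0,0,0],[0,0,0]], hand=[-1,-1,-1,-1,-1,-1,-1,-1])

```text
clock: 29.42
position: [0.671, -0.0155, 0.3396]
ee_rot: [0.0, 1.0, -0.0, -0.001]
contact_force: [0.2, 0.0, -1.9]
width: 0.0326
gripper_force: 60.2
```

>>> apply_moves(xyz=[[0.003,0,0.14],[0,0,0.14],[0,0,0.14],[0,0,0.1],[0,0,0],[0,0,0.035],[0,0,0.008],[0,0,0]], rot=[[0,0,0],[0,0,0],[0,0,0],[0,0,0],[0,0,0],[0,0,0],[0,0,0],[0,0,0]], hand=[-1,-1,-1,-1,-1,-1,-1,-1])

```text
clock: 30.42
position: [0.6728, -0.0145, 0.1718]
ee_rot: [0.0, 1.0, -0.0, 0.001]
contact_force: [0.7, -0.9, -1.1]
width: 0.0323
gripper_force: 60.2
```

>>> apply_moves(xyz=[[0,0,0.008],[0,0,0.003],[0,0,0]], rot=[[0,0,0],[0,0,0],[0,0,0]], hand=[-1,-1,-1])

```text
clock: 30.8
position: [0.6729, -0.0143, 0.1688]
ee_rot: [0.0, 1.0, -0.0, 0.001]
contact_force: [-1.3, 0.5, 2.6]
width: 0.0323
gripper_force: 60.8
```

Contact made. Release, lift, and go for the third.

>>> apply_moves(xyz=[[0,0,0],[0,0,0],[0,0,0],[0,0,-0.03],[0,0,-0.1],[0,0,-0.15],[0,0,-0.05],[0,0,0]], rot=[[0,0,0],[0,0,0],[0,0,0],[0,0,0],[0,0,0],[0,0,0],[0,0,0],[0,0,0]], hand=[0.2,0.2,0.2,0.2,0.2,0.2,0.2,0.3])

```text
clock: 31.8
position: [0.6729, -0.0144, 0.268]
ee_rot: [0.0, 1.0, -0.0, 0.001]
contact_force: [-0.6, 0.5, -0.6]
width: 0.0553
gripper_force: 0.0
```

```bash
python3 - <<'E'
from plan import *
plan([(.582,-.317,.23,1.50,.3),(.582,-.317,.23,1.50,.3,2)])
E
```

```text
at [ 0.6729 -0.0144  0.268 ] psi -0.0002 tilt 0.15 w 0.0553 t 31.8
xyz [[-0.03, 0.101, 0.013], [-0.045, 0.095, 0.013], [-0.059, 0.087, 0.013], [-0.071, 0.078, 0.013], [-0.082, 0.066, 0.012], [-0.091, 0.053, 0.013], [-0.098, 0.039, 0.012], [-0.103, 0.024, 0.013]] rot [[0, 0, -0.143], [0, 0, -0.143], [0, 0, -0.143], [0, 0, -0.143], [0, 0, -0.143], [0, 0, -0.144], [0, 0, -0.143], [0, 0, -0.144]] hand [0.3, 0.3, 0.3, 0.3, 0.3, 0.3, 0.3, 0.3]
xyz [[-0.105, 0.009, 0.012], [-0.105, -0.007, 0.013], [0.0, -0.0, -0.0], [0.0, -0.0, -0.0]] rot [[0, 0, -0.143], [0, 0, -0.144], [0, 0, 0.0], [0, 0, 0.0]] hand [0.3, 0.3, 0.3, 0.3]
end [ 0.5821 -0.3171  0.2299] 1.5004
```

>>> apply_moves(xyz=[[-0.03,0.101,0.013],[-0.045,0.095,0.013],[-0.059,0.087,0.013],[-0.071,0.078,0.013],[-0.082,0.066,0.012],[-0.091,0.053,0.013],[-0.098,0.039,0.012],[-0.103,0.024,0.013]], rot=[[0,0,-0.143],[0,0,-0.143],[0,0,-0.143],[0,0,-0.143],[0,0,-0.143],[0,0,-0.144],[0,0,-0.143],[0,0,-0.144]], hand=[0.3,0.3,0.3,0.3,0.3,0.3,0.3,0.3])

```text
clock: 32.8
position: [0.5981, -0.2568, 0.2336]
ee_rot: [-0.002, 0.824, 0.567, -0.001]
contact_force: [0.3, -0.2, 0.0]
width: 0.0554
gripper_force: 0.0
```

>>> apply_moves(xyz=[[-0.105,0.009,0.012],[-0.105,-0.007,0.013],[0,0,0],[0,0,0]], rot=[[0,0,-0.143],[0,0,-0.144],[0,0,0],[0,0,0]], hand=[0.3,0.3,0.3,0.3])

```text
clock: 33.3
position: [0.5812, -0.3161, 0.2272]
ee_rot: [-0.001, 0.732, 0.681, 0.0]
contact_force: [1.0, 0.3, -0.1]
width: 0.0554
gripper_force: 0.0
```

```bash
python3 - <<'E'
from plan import *
from hs import *
s=get_image('side')
e=fit([(s,roiS[0],dark(62))],HS,(.582,-.317,-1.66),.002);print('hs0 now',e)
b=s
cv2.imwrite('pics/h4.png',cv2.resize(b['pixels'][60:240,130:330,::-1],None,fx=3.3,fy=3.3,interpolation=cv2.INTER_CUBIC))
plan([(.582,-.317,.175,1.50,.3),(.582,-.317,.138,1.50,.3,2)])
E
```

```text
0 [ 0.581 -0.317 -1.57 ] both [ 0.5804 -0.3172 -1.7257] 0.27 T [ 0.584  -0.3168 -1.5998] 0.22 S [ 0.5807 -0.3146 -1.7175] 0.31
1 [ 0.472 -0.324 -1.57 ] both [ 0.474  -0.3287 -1.5154] 0.26 T [ 0.4737 -0.3244 -1.5282] 0.15 S [ 0.4738 -0.3317 -1.4812] 0.33
2 [ 0.381 -0.327 -1.57 ] both [ 0.3741 -0.3195 -1.3655] 0.21 T [ 0.3746 -0.3183 -1.3699] 0.15 S [ 0.3707 -0.3164 -1.3398] 0.24
hs0 now (array([ 0.58002532, -0.31334615, -1.69797521]), np.float64(0.3099814571932522))
at [ 0.5815 -0.3159  0.2277] psi 1.5 tilt 0.12 w 0.0557 t 33.35
xyz [[-0.004, 0.002, 0.176], [0.0, -0.0, 0.061], [0.0, -0.0, 0.062]] rot [[0, 0, -0.0], [0, 0, -0.0], [0, 0, -0.0]] hand [0.3, 0.3, 0.3]
end [ 0.582  -0.3171  0.138 ] 1.5
```

View pics/h4.png

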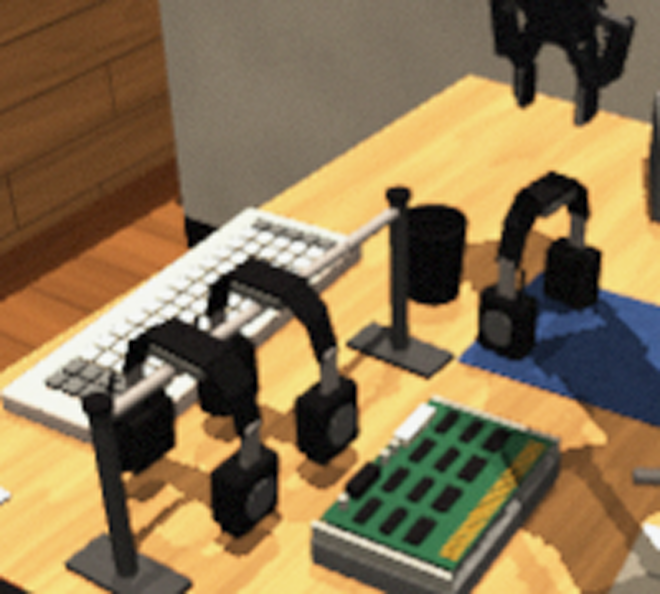

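Two headsets now hang on the bar, crowns at crop (190,345) and (270,280). The third stands under the open fingers at (545,100).

>>> apply_moves(xyz=[[-0.002,0,0.176],[0,0,0.06],[0,0,0.062],[0,0,0],[0,0,0],[0,0,0],[0,0,0],[0,0,0]], rot=[[0,0,0.02],[0,0,0],[0,0,0],[0,0,0],[0,0,0],[0,0,0],[0,0,0],[0,0,0]], hand=[0.3,0.3,0.3,0.3,-1,-1,-1,-1], force=50)

```text
clock: 34.35
position: [0.5825, -0.3178, 0.1406]
ee_rot: [0.001, 0.739, 0.674, 0.001]
contact_force: [1.9, 0.7, 5.6]
width: 0.0331
gripper_force: 52.2
```

```bash
python3 - <<'E'
from plan import *
s,p,psi,M=state();print(s['contact_force'],s['gripper_force'],s['width'])
plan([(p[0],p[1],.20,psi,-1),(p[0],p[1],.34,psi-.3,-1),(.664,-.12,.34,0,-1),(.672,-.115,.34,0,-1),(.672,-.115,.34,0,-1)])
E
```

```text
[1.85630021 0.74722941 5.62672528] 52.1859110891819 0.03309448432565722
at [ 0.5825 -0.3178  0.1406] psi 1.4793 tilt 0.17 w 0.0331 t 34.35
xyz [[0.0, 0.0, -0.099], [0.0, 0.0, -0.099], [0.0, 0.0, -0.156], [0.0, 0.0, -0.155], [0.0, 0.0, -0.156], [0.089, -0.0, 0.0], [0.088, -0.013, 0.0], [0.085, -0.026, 0.0]] rot [[0, 0, -0.0], [0, 0, -0.0], [0, 0, 0.095], [0, 0, 0.096], [0, 0, 0.095], [0, 0, 0.141], [0, 0, 0.141], [0, 0, 0.141]] hand [-1, -1, -1, -1, -1, -1, -1, -1]
xyz [[0.081, -0.038, 0.0], [0.074, -0.05, 0.0], [0.066, -0.06, 0.0], [0.056, -0.069, 0.0], [0.046, -0.077, 0.0], [0.027, -0.016, 0.0], [-0.0, -0.0, 0.0]] rot [[0, 0, 0.141], [0, 0, 0.141], [0, 0, 0.141], [0, 0, 0.14], [0, 0, 0.141], [0, 0, -0.0], [0, 0, -0.0]] hand [-1, -1, -1, -1, -1, -1, -1]
end [ 0.6721 -0.1151  0.3401] -0.0004
```

>>> apply_moves(xyz=[[0,0,-0.1],[0,0,-0.1],[0,0,-0.156],[0,0,-0.156],[0,0,-0.156],[0,0,0],[0,0,0],[0.089,0,0]], rot=[[0,0,0],[0,0,0],[0,0,0],[0,0,0],[0,0,0],[0,0,0.143],[0,0,0.143],[0,0,0.141]], hand=[-1,-1,-1,-1,-1,-1,-1,-1], force=60)

```text
clock: 35.35
position: [0.5905, -0.2945, 0.3383]
ee_rot: [-0.001, 0.872, 0.49, -0.001]
contact_force: [0.6, 0.9, -2.5]
width: 0.0326
gripper_force: 60.4
```

>>> apply_moves(xyz=[[0.088,-0.013,0],[0.085,-0.026,0],[0.081,-0.038,0],[0.074,-0.05,0],[0.066,-0.06,0],[0.056,-0.069,0],[0.046,-0.077,0],[0.027,-0.016,0]], rot=[[0,0,0.141],[0,0,0.141],[0,0,0.141],[0,0,0.141],[0,0,0.141],[0,0,0.14],[0,0,0.141],[0,0,0]], hand=[-1,-1,-1,-1,-1,-1,-1,-1])

```text
clock: 36.35
position: [0.671, -0.1137, 0.3387]
ee_rot: [-0.0, 1.0, 0.002, -0.001]
contact_force: [0.3, -0.7, -2.3]
width: 0.0322
gripper_force: 60.3
```

>>> apply_moves(xyz=[[0,0,0],[0,0,0]], rot=[[0,0,0],[0,0,0]], hand=[-1,-1])

```text
clock: 36.6
position: [0.6707, -0.1162, 0.3392]
ee_rot: [0.0, 1.0, -0.0, -0.001]
contact_force: [-0.0, -0.2, -2.0]
width: 0.0324
gripper_force: 60.4
```

>>> apply_moves(xyz=[[0.004,0,0.14],[0,0,0.14],[0,0,0.14],[0,0,0.1],[0,0,0],[0,0,0.035],[0,0,0.008],[0,0,0]], rot=[[0,0,0],[0,0,0],[0,0,0],[0,0,0],[0,0,0],[0,0,0],[0,0,0],[0,0,0]], hand=[-1,-1,-1,-1,-1,-1,-1,-1])

```text
clock: 37.6
position: [0.6726, -0.1151, 0.1715]
ee_rot: [0.0, 1.0, -0.0, 0.001]
contact_force: [-0.7, -0.7, -2.1]
width: 0.0327
gripper_force: 60.4
```

>>> apply_moves(xyz=[[0,0,0.007],[0,0,0]], rot=[[0,0,0],[0,0,0]], hand=[-1,-1])

```text
clock: 37.85
position: [0.6724, -0.1149, 0.1688]
ee_rot: [0.0, 1.0, -0.0, 0.0]
contact_force: [-0.1, 0.2, -2.4]
width: 0.0325
gripper_force: 60.4
```

>>> apply_moves(xyz=[[0,0,0.003],[0,0,0.003],[0,0,0]], rot=[[0,0,0],[0,0,0],[0,0,0]], hand=[-1,-1,-1])

```text
clock: 38.22
position: [0.6725, -0.1149, 0.1683]
ee_rot: [0.0, 1.0, -0.0, 0.001]
contact_force: [-2.2, 0.9, 5.5]
width: 0.0326
gripper_force: 61.3
```

>>> apply_moves(xyz=[[0,0,0],[0,0,0],[0,0,0],[0,0,-0.03],[0,0,-0.1],[0,0,-0.15],[0,0,-0.1],[0,0,0]], rot=[[0,0,0],[0,0,0],[0,0,0],[0,0,0],[0,0,0],[0,0,0],[0,0,0],[0,0,0]], hand=[0.2,0.2,0.2,0.2,0.2,0.2,0.2,0.2])

```text
clock: 39.22
position: [0.6739, -0.1153, 0.2848]
ee_rot: [0.001, 1.0, -0.0, 0.004]
contact_force: [-0.6, 0.1, -0.5]
width: 0.0514
gripper_force: 0.0
```

>>> apply_moves(xyz=[[-0.13,0.13,0],[-0.13,0.13,0],[-0.13,0.13,0],[-0.13,0.13,0],[-0.13,0.13,0],[-0.13,0.13,0],[-0.13,0.13,0],[-0.13,0.13,0]], rot=[[0,0,0],[0,0,0],[0,0,0],[0,0,0],[0,0,0],[0,0,0],[0,0,0],[0,0,0]], hand=[0.2,0.2,0.2,0.2,0.2,0.2,0.2,0.2])

```text
clock: 40.22
position: [0.3585, -0.4274, 0.2797]
ee_rot: [-0.001, 1.0, -0.0, -0.0]
contact_force: [-0.2, -0.6, 0.2]
width: 0.0512
gripper_force: 0.0
```

```bash
python3 - <<'E'
from plan import *
plan([])
a=get_image('top');b=get_image('side')
f=lambda im,c:cv2.resize(im['pixels'][c[2]:c[3],c[0]:c[1],::-1],(400,int(400*(c[3]-c[2])/(c[1]-c[0]))),interpolation=cv2.INTER_CUBIC)
A=f(a,(100,400,60,300));B=f(b,(90,360,70,370));h=max(len(A),len(B));g=lambda m:np.vstack([m,np.zeros((h-len(m),400,3),np.uint8)])
cv2.imwrite('pics/end.png',np.hstack([g(A),g(B)]))
E
```

```text
at [ 0.3585 -0.4274  0.2797] psi -0.0002 tilt 0.1 w 0.0512 t 40.225
end [ 0.3585 -0.4274  0.2797] -0.0002
```

View pics/end.png

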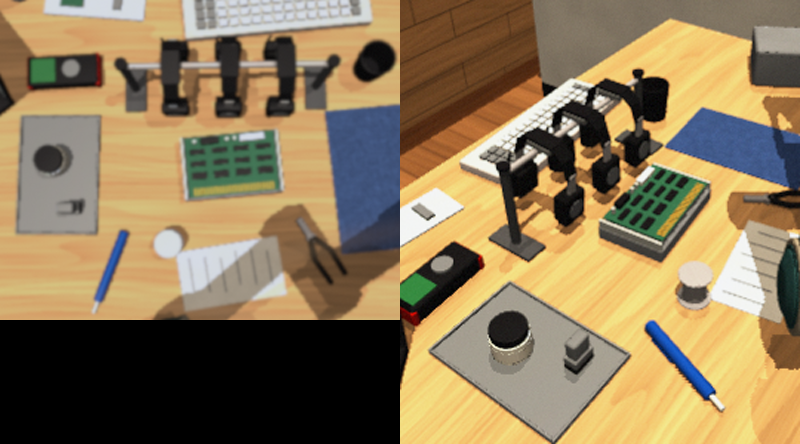

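All three headsets hang on the bar (side crop 545,145; 580,120; 615,95). The jar (510,340) and block (578,350) stand upright on the tray, and everything else is unmoved. I'll hand it in.

>>> apply_moves(xyz=[[0,0,0],[0,0,0],[0,0,0],[0,0,0],[0,0,0],[0,0,0],[0,0,0],[0,0,0]], rot=[[0,0,0],[0,0,0],[0,0,0],[0,0,0],[0,0,0],[0,0,0],[0,0,0],[0,0,0]], hand=[0.2,0.2,0.2,0.2,0.2,0.2,0.2,0.2])

```text
clock: 41.32
position: [0.3602, -0.4269, 0.2808]
ee_rot: [0.0, 1.0, -0.0, 0.0]
contact_force: [-0.0, 0.5, 0.2]
width: 0.0514
gripper_force: 0.0
```

```bash
python3 -c "
from fit import *
a=get_image('top');q=proj(a,[[.522,.352,.05]])[0].astype(int)
print(fit([(a,(q[0]-15,q[0]+15,q[1]-15,q[1]+15),dark(80))],LID,[.52,.35,0],.004))
print(job.sign_off())"
```

```text
(array([ 0.52191239,  0.35194721, -0.0355574 ]), np.float64(0.18272879040825618))
the job is handed in; nothing more can be done
None
```

The job is handed in after about 41 s, with no verdict shown: I wiped the contacts left to right at roughly 3–6 N, stood the block and the one jar present on the tray, and hung all three headsets on the bar.

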